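# Fit the tube carrier on the splined shaft of a tube rotator

## Task

Put the tube carrier on the tube rotator: turn it until its cross-shaped bore lines up with the four teeth of the slanting drive shaft, then slide it fully home against the shaft's shoulder. Then swing the rotator's latch all the way in over the carrier's disc so that it is locked, and leave the other things on the table where they are.

Things in the scene. Friction and masses are not known exactly. Their poses are not given: they have to be found in the camera images.
- carrier: Grey tube carrier standing on the table, collar up: round disc 110 mm in diameter, 6 mm thick, about 0.15 kg, with a square collar on it and a bore right through (see carrier_top). Eight sockets 1 mm high near the disc's edge lie off the collar's corners. Origin: centre of the underside; z out of the collar along the bore, x and y square to the collar's flats.
- carrier_top (a point): Centre of the top of the carrier's square collar (44 x 44 mm), 42 mm above the underside, 36 mm above the disc. The bore is cross-shaped all the way: two crossed slots, 11 mm wide and 31 mm long, parallel to the flats, so the carrier fits the shaft in any of four quarter turns. Axes as carrier.
- rotator: Tube rotator, fixed to the table: white head with a 130 x 180 mm face, 42 mm thick, tilted 30 degrees to its front on a grey foot 170 x 190 mm. Origin on the table, 85 mm straight below the point where the shaft's axis meets the face; z up, x to its back, y to its left (seen from the front). The front looks roughly to the robot.
- shaft_seat (a point): Centre of the drive shaft's shoulder (48 mm in diameter, 8 mm above the tilted face): a carrier fully home rests on it with its origin on this point. z points out along the shaft, 30 degrees from vertical, leaning to the rotator's front; x and y point along the teeth and turn with the shaft.
- shaft_tip (a point): Tip of the steel shaft, 33 mm out from the shoulder. Four teeth form a cross 28 mm across, each 8 mm wide, from the shoulder to 24 mm (narrowed by 1 mm a side up to 26.5 mm); between them a round core 12.4 mm in diameter goes on as a nose, conical from 28 mm, 6 mm at its tip.
- shaft (a joint): Turn of the drive shaft about its own axis, rad, counter-clockwise seen from the shaft's tip; at 0 a tooth points straight uphill along the tilted face. It resists with 0.08 N m and stays where it is turned.
- latch (a joint): Angle of the latch, rad: 0 = closed on its stop, tongue pointing to the shaft, reaching 15 mm over the rim of a seated carrier, 2.5 mm above its disc; grows as it opens to the front (downhill), to 1.9. Its axis is parallel to the shaft; 0.03 N m of friction, stays where it is left. Closed, it blocks the carrier's way.
- latch_pivot (a point): On the latch's axis at mid-thickness of its tongue: 11 mm farther out along the shaft axis than the shoulder and 85 mm to the left of the shaft (seen from the front). The steel tongue is 14 mm wide, 5 mm thick and reaches 45 mm from here; boss 20 mm in diameter. z parallel to the shaft, y from the tongue's tip to the pivot.
- latch_peg (a point): Centre of the top end of the latch's black peg, 10 mm in diameter, which stands 29 mm high on the tongue, parallel to the shaft and 30 mm from the pivot's axis; push it sideways to turn the latch.
- timer: Bystander: white timer, 58 x 58 x 19 mm. Origin: centre of the underside.
- dish: Bystander: closed round dish, 60 mm in diameter, 16 mm high. Origin: centre of the underside.
- bottle: Bystander: bottle with screw cap, 47 mm in diameter, 88 mm high. Origin: centre of the underside.
- marker: Bystander: marker pen lying on the table, 136 mm long, 12 mm thick. Origin: under its middle; x along it.
- flask_yellow: Bystander, fixed to the table: big conical glass flask half full of something yellowish, 195 mm in diameter at the bottom, 318 mm high, narrow at the neck, between the carrier and the rotator; carry the work round its front. Origin: centre of the underside.

How it is judged:
By the outcome, as a careful person would: the job done as asked, in the order asked, and still so for the second after the job is handed in, with the robot touching nothing.
It also fails if it takes over 51 s, if anything falls off the work surface, if the arm or the gripper's body presses on something with over 40 N, if the wrist force passes 120 N, or if a joint passes its speed limit or range.

## Robot

A 6-joint arm with a two-finger parallel gripper is mounted at the origin on the work surface; the furniture and walls round the work are solid. World frame = base frame: x ahead of the robot, y to its left, z up, the work surface at z = 0. Lengths are in m, angles in rad, forces in N, time in s.
With the tool pointing down it reaches from about 0.3 to 0.875 m from the base axis. Payload 6.4 kg.
Tool frame: the origin (TCP) lies on the centre line of the jaws, within the pads' length; the fingertips stand 11 mm ahead of it and the grasp point (between the pads) lies 8 mm behind it; x points along the fingers, y is the direction in which the jaws open and shut, and the axes are right-handed (so a half turn about x gives the same grasp; the last joint's range is limited). The gripper opens to 85 mm and grips with 20 to 120 N. Pads are 22 mm wide; open, the fingers measure 114 mm over their backs; the gripper's body (76 mm by 85 mm) begins 54 mm behind the grasp point. The pads swing forward as they close: fully open they stand 13 mm farther back than shut.
Start: joints at [1.131, 0.181, 1.607, -0, 1.354, -0.206], TCP at [0.133, 0.559, 0.242] pointing down, gripper open.
Joint ranges: [-2.99, 2.99], [-0.89, 2.07], [0.3, 2.58], [-1.14, 4.28], [0, 2.63], [-3.12, 3.12]. Speed limits (rad/s): [2.57, 2.57, 3.01, 3.14, 3.14, 3.14].

## Interface

Orientations are given as a unit quaternion [w, x, y, z].
In Python, from bench import ctrl, camera, hand_in gives the robot as it stands. The module is installed in compiled form; this text tells all that it offers.
- The arm moves only by the tool drive_tool, never from a script. Its argument "increments" is a list of rows, each a list of 7 numbers: the shift along the tool's x, y, z in m, then the turn, a rotation vector about the tool's x, y, z in degrees, then the gripper's target within -1 to 1 (fully open at 1, half-way at 0, shut at -1). In form: [[dx, dy, dz, rx, ry, rz, claw], ...]. A call has 1 to 10 rows; each row shifts and turns the commanded pose from where the row before left it, along the tool's axes as they then stand; what a row does not reach is not made up. A row lasts 1/8 s, in which the tool goes at most 62.5 mm and 10.7 degrees, less where a joint would pass 70% of its speed; a pose out of reach is approached as far as the arm can. A call is refused whole if a number of a shift passes 0.0625 or a number of a turn 10.7, either way. A call with a gripper value outside its range is refused whole. The fingers move at their own pace and stop on an object; the grip force is fixed at half the most. Time passes only in rows, so rows that do not move let the fingers close. It gives the time, the measured TCP pose, the force and the opening at its end, in the units of the state.
- ctrl.get_obs(): the state, without advancing time (a new reading comes with each control period).
- camera(name): name is "scene" or "top"; returns a dict with "img" (384x512x3 uint8, red, green, blue), "depth" (384x512 float32, m along the optical axis (not along the pixel's ray), 0 where there is no reading), "fx", "fy", "cx", "cy" (pixels), "k1" (the pictures are not rectified: a ray, as slopes to the right and down, at radius r is drawn at 1 + k1 r^2 times it, then the intrinsics apply), "world_from_camera" (4x4, takes a point from camera to world coordinates). Camera axes: x right, y down, z forward; pixel columns grow to the right and rows downward; lengths in m; the calibration is good to about 2 mm. A picture is of the moment at which its call begins.
- hand_in(): hands the job in, once; it reports no verdict.
The state is a dict: "time_s": time; "q": joint angles; "dq": joint speeds; "joint_efforts": joint torques, N m; "eef_pos": TCP position; "eef_rot": TCP orientation; "wrist_force": force on the tool from outside, world axes, zero at the start; "torque": the same for the moment, N m; "opening": opening from 0.0 (shut) to 1.0 (fully open).
Only numpy, scipy, OpenCV 4.12 (cv2) and the standard library are available. Lean on these libraries where they do the work, as an engineer would, in place of code of your own. Each camera call takes 0.05 s, during which the arm holds its last target.

## Working session

There is one attempt and no reset: what is moved stays moved. The work goes in short steps, Python scripts to look and compute and a tool call to move; the robot and the scene stay as the last step left them, time stands still between calls to the robot, and variables do not carry over. Pictures are saved under pics/ and viewed, and the job is handed in when it is done.

Besides the shell and the picture viewer there is one more tool, called after "Call:" as name([rows], argument=value, ...), one row to a line, values as JSON. drive_tool: Moves the arm, as the interface text tells. Its arguments: {"type":"object","properties":{"increments":{"type":"array","items":{"type":"array","items":{"type":"number"}}}},"required":["increments"]}

```bash
mkdir -p pics
cat > h.py <<'E'
import numpy as np, cv2
from bench import ctrl, camera, hand_in
def save(n,c): cv2.imwrite('pics/'+n+'.png',cv2.cvtColor(c['img'],cv2.COLOR_RGB2BGR))
E
python3 - <<'E'
from h import *
import pickle
o=ctrl.get_obs();print({k:np.round(v,4) for k,v in o.items()})
d={}
for n in('scene','top'):
    c=camera(n);save(n+'0',c);d[n]=c
    print(n,c['fx'],c['fy'],c['cx'],c['cy'],c['k1']);print(np.round(c['world_from_camera'],4))
pickle.dump(d,open('c0.pkl','wb'))
E
```

```text
{'time_s': np.float64(0.0), 'q': array([ 1.1307,  0.1816,  1.608 , -0.    ,  1.3538, -0.2063]), 'dq': array([-0.0005,  0.0017, -0.0026, -0.0033, -0.0009, -0.0011]), 'joint_efforts': array([ 7.00000e-04, -4.44871e+01, -3.51343e+01, -1.00000e-04,
        9.00000e-03, -0.00000e+00]), 'eef_pos': array([0.133 , 0.5589, 0.2414]), 'eef_rot': array([ 0.7021,  0.0819,  0.7025, -0.0831]), 'wrist_force': array([-0.2455, -0.4029,  0.1813]), 'torque': array([ 0.0248, -0.0031, -0.0083]), 'opening': np.float64(1.0013)}
scene 395.76738376827615 395.76738376827615 258.73397278888075 191.59258836731917 -0.02609414226023772
[[ 0.8299 -0.3785  0.41   -0.0128]
 [-0.5577 -0.54    0.6304 -0.7409]
 [-0.0172 -0.7518 -0.6592  0.9565]
 [ 0.      0.      0.      1.    ]]
top 364.24547586410426 364.24547586410426 260.1510168658895 190.4744930314266 0.0044972657558562425
[[ 0.0037 -0.988   0.1544  0.3378]
 [-0.9997  0.      0.0241  0.0446]
 [-0.0239 -0.1545 -0.9877  1.2099]
 [ 0.      0.      0.      1.    ]]
```

View pics/scene0.png

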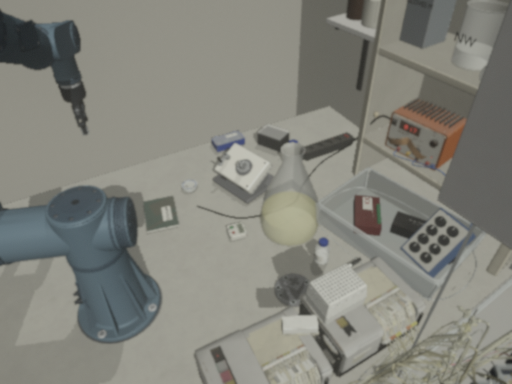

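View pics/top0.png

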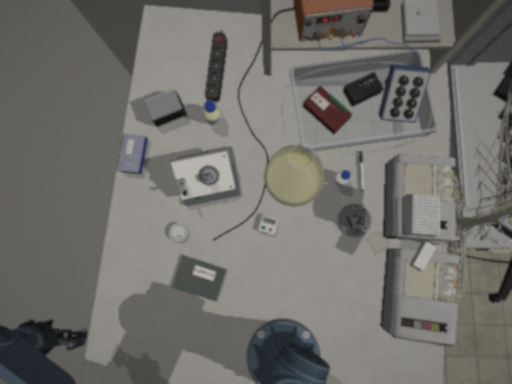

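Top view: rotator at about (205,175), carrier at about (354,220), and the flask at (294,176) between them. I'll enlarge these.

Run:
```python
from h import *
import pickle
d=pickle.load(open('c0.pkl','rb'))
def crop(n,x0,y0,w,h,s):
    im=d[n]['img'][y0:y0+h,x0:x0+w]
    return cv2.cvtColor(cv2.resize(im,(w*s,h*s),interpolation=cv2.INTER_CUBIC),cv2.COLOR_RGB2BGR)
cv2.imwrite('pics/a1.png',np.hstack([crop('top',330,195,50,50,8),crop('scene',267,265,50,50,8)]))
cv2.imwrite('pics/a2.png',np.hstack([crop('top',160,140,90,80,4),crop('scene',200,125,90,80,4)]))
```

```text
(no output)
```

View pics/a1.png

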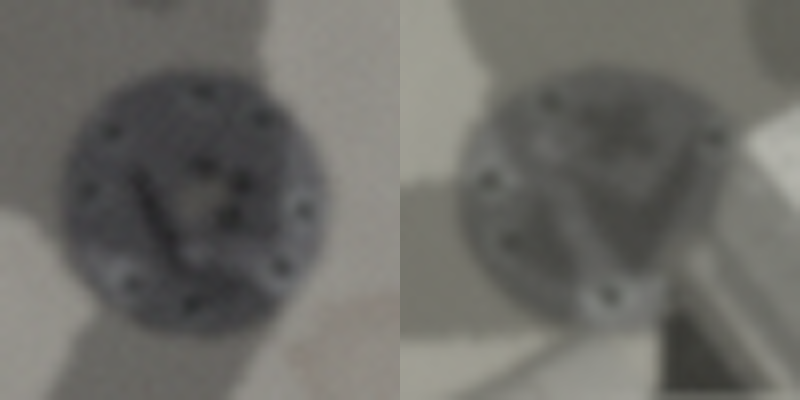

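View pics/a2.png

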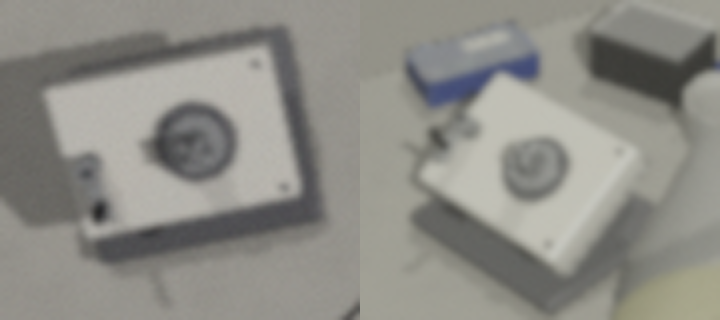

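```bash
cat >> h.py <<'E'
def rays(c,uv):
    uv=np.atleast_2d(np.asarray(uv,float))
    K=np.array([[c['fx'],0,c['cx']],[0,c['fy'],c['cy']],[0,0,1]])
    p=cv2.undistortPoints(uv[:,None,:],K,np.array([c['k1'],0,0,0.]))[:,0]
    return np.c_[p,np.ones(len(p))]
def todepth(c,uv,z):
    M=c['world_from_camera'];return (rays(c,uv)*np.asarray(z)[:,None])@M[:3,:3].T+M[:3,3]
def toplane(c,uv,n,d):  # n.x=d
    M=c['world_from_camera'];r=rays(c,uv)@M[:3,:3].T;o=M[:3,3]
    return o+r*((d-n@o)/(r@n))[:,None]
def proj(c,P):
    P=np.atleast_2d(P);M=c['world_from_camera'];q=(P-M[:3,3])@M[:3,:3]
    s=q[:,:2]/q[:,2:];s=s*(1+c['k1']*(s**2).sum(1,keepdims=True))
    return s*c['fx']+[c['cx'],c['cy']]
def tri(pa,pb):  # list of (cam,uv)
    A=np.zeros((3,3));b=np.zeros(3)
    for c,uv in(pa,pb):
        M=c['world_from_camera'];r=(rays(c,uv)@M[:3,:3].T)[0];r/=np.linalg.norm(r);Q=np.eye(3)-np.outer(r,r);A+=Q;b+=Q@M[:3,3]
    return np.linalg.solve(A,b)
def plane(P):
    for _ in range(6):
        m=P.mean(0);u,s,v=np.linalg.svd(P-m,full_matrices=False);n=v[2]*np.sign(v[2][2]);r=(P-m)@n;P=P[abs(r)<max(2.0*r.std(),.001)]
    return n,n@m,r.std(),len(P)
E
python3 - <<'E'
from h import *
import pickle
d=pickle.load(open('c0.pkl','rb'))
c=d['top'];s=d['scene']
# face by colour+depth
for n,c_,box in(('top',c,(165,145,245,210)),('scene',s,(212,138,275,200))):
    x0,y0,x1,y1=box
    g=cv2.cvtColor(c_['img'],cv2.COLOR_RGB2GRAY)[y0:y1,x0:x1]
    m=(g>(185 if n=='top' else 185)).astype(np.uint8)
    print(n,np.percentile(g,[5,25,50,75,95]),m.sum())
    v,u=np.nonzero(cv2.erode(m,np.ones((3,3))));u=u+x0;v=v+y0
    z=c_['depth'][v,u];k=z>0;print('depth ok',k.mean())
    P=todepth(c_,np.c_[u,v][k],z[k]);n_,d_,sd,N=plane(P);print('plane',n_.round(4),d_,sd,N,np.degrees(np.arccos(n_[2])),np.degrees(np.arctan2(n_[1],n_[0])))
# table
v,u=np.mgrid[250:330:4,120:240:4];u=u.ravel();v=v.ravel();z=c['depth'][v,u];P=todepth(c,np.c_[u,v],z);print(plane(P[z>0]))
# carrier
m=np.array([(203,93),(265,118),(305,210),(282,265),(192,303),(133,285),(90,190),(112,130)])/8+[330,195]-.5
P=toplane(c,m,np.array([0,0,1.]),.007);C=P.mean(0);print(C);Q=P-C;a=np.degrees(np.arctan2(Q[:,1],Q[:,0]));print(a,np.hypot(Q[:,0],Q[:,1]))
ms=np.array([(550,103),(490,180),(511,240),(612,296),(715,137)])/1.-[400,0]
P=toplane(s,ms/8+[267,265]-.5,np.array([0,0,1.]),.007);print(P,np.hypot(*(P-C)[:,:2].T),np.degrees(np.arctan2((P-C)[:,1],(P-C)[:,0])))
E
```

```text
top [ 81.   105.   144.   167.25 180.  ] 0
depth ok nan<stdin>:12: RuntimeWarning: Mean of empty slice.
  ret = ret.dtype.type(ret / rcount)
Traceback (most recent call last):
  File "h.py", line 10, in todepth
    M=c['world_from_camera'];return (rays(c,uv)*np.asarray(z)[:,None])@M[:3,:3].T+M[:3,3]
                                     ~~~~^^^^^^
  File "h.py", line 7, in rays
    p=cv2.undistortPoints(uv[:,None,:],K,np.array([c['k1'],0,0,0.]))[:,0]
      ~~~~~~~~~~~~~~~~~~~^^^^^^^^^^^^^^^^^^^^^^^^^^^^^^^^^^^^^^^^^^^
cv2.error: OpenCV(4.12.0) /io/opencv/modules/calib3d/src/undistort.dispatch.cpp:347: error: (-215:Assertion failed) CV_IS_MAT(_src) && CV_IS_MAT(_dst) && (_src->rows == 1 || _src->cols == 1) && (_dst->rows == 1 || _dst->cols == 1) && _src->cols + _src->rows - 1 == _dst->rows + _dst->cols - 1 && (CV_MAT_TYPE(_src->type) == CV_32FC2 || CV_MAT_TYPE(_src->type) == CV_64FC2) && (CV_MAT_TYPE(_dst->type) == CV_32FC2 || CV_MAT_TYPE(_dst->type) == CV_64FC2) in function 'cvUndistortPointsInternal'
```

```bash
cat > m1.py <<'E'
from h import *
import pickle
d=pickle.load(open('c0.pkl','rb'))
c=d['top'];s=d['scene']
for n,c_,box in(('top',c,(165,145,245,210)),('scene',s,(212,138,275,200))):
    x0,y0,x1,y1=box
    g=cv2.cvtColor(c_['img'],cv2.COLOR_RGB2GRAY)
    m=np.zeros_like(g);m[y0:y1,x0:x1]=(g>(150 if n=='top' else 175))[y0:y1,x0:x1]
    k,l,st,ce=cv2.connectedComponentsWithStats(m,connectivity=4);i=1+np.argmax(st[1:,4]);m=(l==i).astype(np.uint8)
    print(n,st[i],ce[i])
    cnt=max(cv2.findContours(m,0,2)[0],key=len);print('rect',cv2.minAreaRect(cnt))
    hull=cv2.convexHull(cnt);ap=cv2.approxPolyDP(hull,4,True)[:,0];print('quad',ap.tolist())
    v,u=np.nonzero(cv2.erode(m,np.ones((3,3))));
    z=c_['depth'][v,u];k=z>0;print('depth ok',k.mean())
    P=todepth(c_,np.c_[u,v][k],z[k]);n_,d_,sd,N=plane(P);print('plane',n_.round(4),d_,sd,N,np.degrees(np.arccos(n_[2])),np.degrees(np.arctan2(n_[1],n_[0])))
    Q=toplane(c_,ap,n_,d_);print(Q.round(4).tolist(),np.linalg.norm(Q-np.roll(Q,-1,0),axis=1))
v,u=np.mgrid[250:330:4,120:240:4];u=u.ravel();v=v.ravel();z=c['depth'][v,u];P=todepth(c,np.c_[u,v],z);print(plane(P[z>0]))
# carrier
m=np.array([(203,93),(265,118),(305,210),(282,265),(192,303),(133,285),(90,190),(112,130)])/8+[330,195]-.5
P=toplane(c,m,np.array([0,0,1.]),.007);C=P.mean(0);print(C);Q=P-C;a=np.degrees(np.arctan2(Q[:,1],Q[:,0]));print(a,np.hypot(Q[:,0],Q[:,1]))
ms=np.array([(550,103),(490,180),(511,240),(612,296),(715,137)])/1.-[400,0]
P=toplane(s,ms/8+[267,265]-.5,np.array([0,0,1.]),.007);print(P,np.hypot(*(P-C)[:,:2].T),np.degrees(np.arctan2((P-C)[:,1],(P-C)[:,0])))
E
python3 m1.py
```

```text
top [ 172  152   63   47 1568] [204.12946429 173.5184949 ]
rect ((202.90432739257812, 175.040771484375), (38.057861328125, 56.8216552734375), 78.2317123413086)
quad [[226, 152], [233, 188], [182, 198], [172, 163]]
depth ok 0.9959016393442623
plane [-0.4886 -0.1011  0.8666] -0.22526794938687797 0.0014750448212953824 1018 29.932263595300743 -168.30966798518824
[[0.6296, 0.1776, 0.1158], [0.5264, 0.1602, 0.0556], [0.4938, 0.3238, 0.0562], [0.595, 0.3446, 0.1157]] [0.12075839 0.16680906 0.11923842 0.17045826]
scene [216 145  53  45 986] [243.51521298 166.4198783 ]
rect ((242.6153564453125, 165.576904296875), (41.602516174316406, 34.66876220703125), 33.6900634765625)
quad [[234, 145], [268, 162], [249, 189], [216, 168]]
depth ok 0.9985507246376811
plane [-0.4911 -0.1051  0.8648] -0.22564386950576107 0.0019841273564043804 611 30.144118035287814 -167.9178630337016
[[0.5842, 0.3397, 0.1121], [0.6252, 0.1759, 0.1155], [0.5269, 0.1505, 0.0565], [0.4909, 0.3208, 0.0568]] [0.16888864 0.11744502 0.17405745 0.11005323]
(array([1.39751326e-03, 2.55984567e-04, 9.99998991e-01]), np.float64(-0.00026148686530052124), np.float64(0.0018027795367009825), 433)
[ 0.42997194 -0.23508789  0.007     ]
[  -4.91235913  -40.72978121  -95.82039523 -128.98291076  174.83131495
  141.97424992   85.32425926   50.24212864] [0.04385354 0.04404013 0.04372571 0.04275945 0.04261376 0.04468611
 0.04396148 0.04429016]
[[ 0.42942116 -0.19233515  0.007     ]
 [ 0.39176953 -0.20702288  0.007     ]
 [ 0.38307848 -0.23155649  0.007     ]
 [ 0.39834673 -0.26970154  0.007     ]
 [ 0.46936999 -0.2381913   0.007     ]] [0.04275629 0.04740326 0.04702624 0.04688559 0.03952009] [  90.7380979   143.69751723  175.69335862 -132.41678982   -4.50392018]
```

Run:
```python
from h import *
import pickle
d=pickle.load(open('c0.pkl','rb'))
def crop(n,x0,y0,w,h,s):
    im=d[n]['img'][y0:y0+h,x0:x0+w]
    im=cv2.cvtColor(cv2.resize(im,(w*s,h*s),interpolation=cv2.INTER_CUBIC),cv2.COLOR_RGB2BGR)
    return cv2.normalize(im,None,0,255,cv2.NORM_MINMAX)
cv2.imwrite('pics/b1.png',np.hstack([crop('top',192,160,32,32,12),crop('scene',228,150,32,32,12)]))
cv2.imwrite('pics/b2.png',np.hstack([crop('top',170,170,32,32,12),crop('scene',208,140,32,32,12)]))
```

```text
(no output)
```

View pics/b1.png

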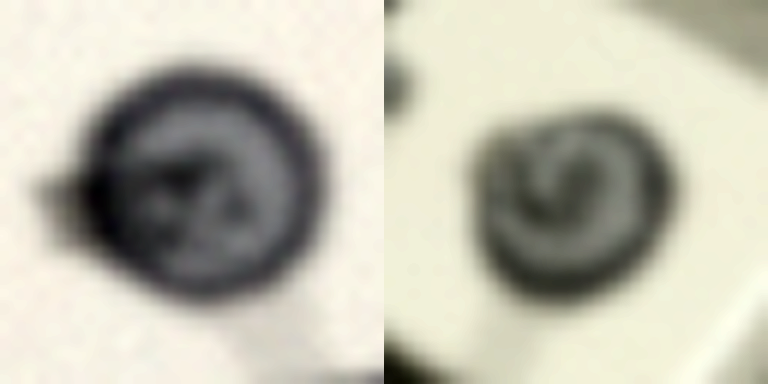

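View pics/b2.png

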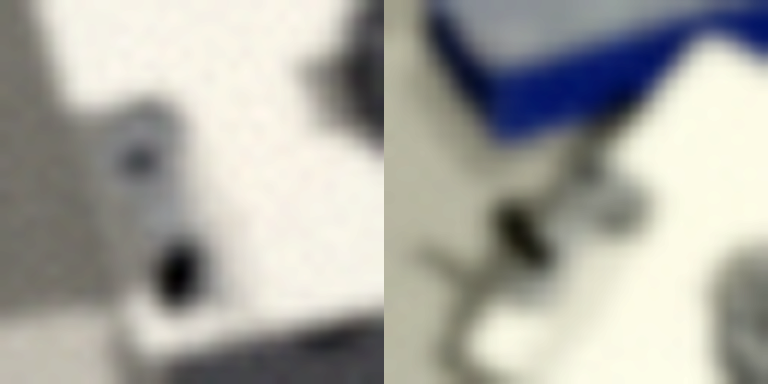

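Run:
```python
from h import *
import pickle
out={}
for n in('top','scene'):
    L=[camera(n) for _ in range(10)]
    c=dict(L[0]);c['imgf']=np.mean([l['img'].astype(float) for l in L],0);c['img']=c['imgf'].round().astype(np.uint8)
    D=np.array([l['depth'] for l in L]);D[D==0]=np.nan;c['dstd']=np.nanstd(D,0);c['depth']=np.nan_to_num(np.nanmedian(D,0));out[n]=c
    print(n,np.nanmedian(c['dstd']),np.std([l['img'][300,200] for l in L],0))
pickle.dump(out,open('c1.pkl','wb'))
d=out
def crop(n,x0,y0,w,h,s):
    im=d[n]['imgf'][y0:y0+h,x0:x0+w]
    im=im-im.min();im=im/np.percentile(im,60)*255
    im=np.clip(cv2.resize(im,(w*s,h*s),interpolation=cv2.INTER_LANCZOS4),0,255)
    return im[...,::-1].astype(np.uint8)
cv2.imwrite('pics/b3.png',np.hstack([crop('top',198,165,22,22,18),crop('scene',233,156,22,22,18)]))
cv2.imwrite('pics/b4.png',np.hstack([crop('top',334,198,40,40,10),crop('scene',270,268,40,40,10)]))
```

```text
top 0.0021084964 [1.2489996  1.2489996  0.66332496]
scene 0.0021031443 [0.4472136  0.48989795 0.4472136 ]
```

View pics/b3.png

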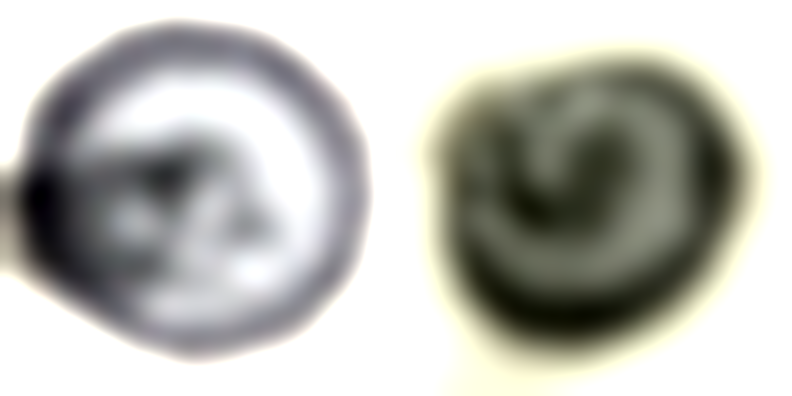

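View pics/b4.png

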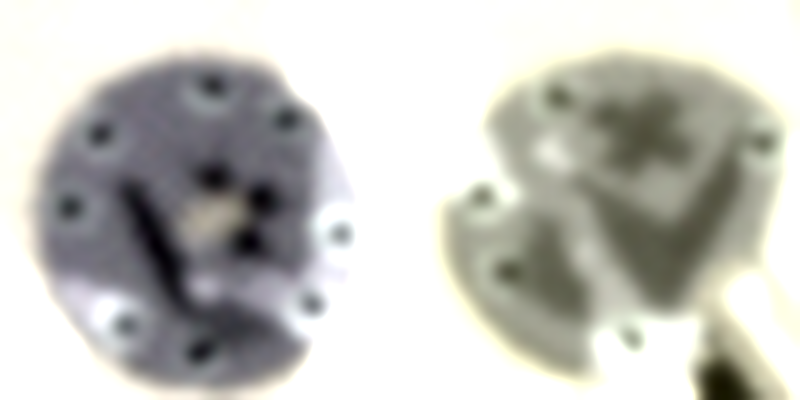

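```bash
cat > rect.py <<'E'
from h import *
import pickle,sys
d=pickle.load(open('c1.pkl','rb'))
az=np.radians(-168.1)
n=np.array([np.sin(np.radians(30))*np.cos(az),np.sin(np.radians(30))*np.sin(az),np.cos(np.radians(30))])
D0=-0.2254
# refine D0 from depth, both cams
for k,box in(('top',(165,145,245,210)),('scene',(212,138,275,200))):
    c_=d[k];x0,y0,x1,y1=box
    g=cv2.cvtColor(c_['img'],cv2.COLOR_RGB2GRAY);m=np.zeros_like(g);m[y0:y1,x0:x1]=(g>(150 if k=='top' else 175))[y0:y1,x0:x1]
    v,u=np.nonzero(cv2.erode(m,np.ones((3,3))));P=todepth(c_,np.c_[u,v],c_['depth'][v,u]);nn,dd,sd,N=plane(P[c_['depth'][v,u]>0])
    print(k,nn,dd,sd,np.degrees(np.arccos(nn[2])),np.degrees(np.arctan2(nn[1],nn[0])),'med d with n',np.median(P@n))
up=np.array([-n[0],-n[1],0]);up=up-n*(up@n);up/=np.linalg.norm(up)  # uphill
left=np.cross(n,up)   # to the left seen from front
C0=np.array([0.57,0.243,0.085])
def view(h,half=40,N=380):
    rows=[]
    for k in('top','scene'):
        c=d[k]
        a=np.linspace(-half,half,N)/1000
        X,Y=np.meshgrid(a,a)   # image right = -left, image up = uphill
        P=C0+ (D0-n@C0)*n + n*h + (-left)*X.ravel()[:,None]+up*(-Y.ravel()[:,None])
        uv=proj(c,P).astype(np.float32).reshape(N,N,2)
        im=cv2.remap(c['imgf'].astype(np.float32),uv[...,0],uv[...,1],cv2.INTER_LANCZOS4)
        im=np.clip((im-im.min())/(np.percentile(im,55)-im.min())*230,0,255)
        im=im[...,::-1].astype(np.uint8).copy();
        for t in range(-40,41,10):
            p=int((t+half)/(2*half)*N);cv2.line(im,(p,0),(p,6 if t else 14),(0,0,255));cv2.line(im,(0,p),(6 if t else 14,p),(0,0,255))
        rows.append(im)
    return np.hstack(rows)
if __name__=='__main__':
    print('n',n,'C0 proj',C0+(D0-n@C0)*n)
    cv2.imwrite('pics/r1.png',view(.008));cv2.imwrite('pics/r2.png',view(.033))
E
python3 rect.py
```

```text
top [-0.48875224 -0.1012374   0.86652884] -0.22545195851350558 0.000567229059973054 29.942259737544408 -168.29756298744158 med d with n -0.22625520536359597
scene [-0.48887629 -0.10295914  0.86625596] -0.22368914894896055 0.0006730662637827059 29.973569460514625 -168.10709762505198 med d with n -0.22396095148752052
n [-0.48925449 -0.10310209  0.8660254 ] C0 proj [0.56759448 0.24249308 0.089258  ]
```

View pics/r1.png

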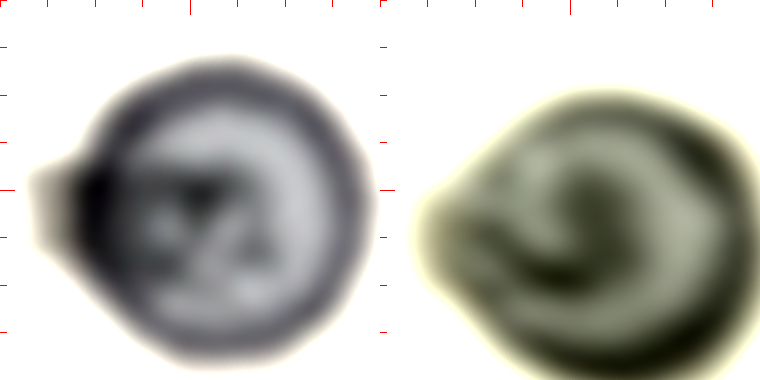

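View pics/r2.png

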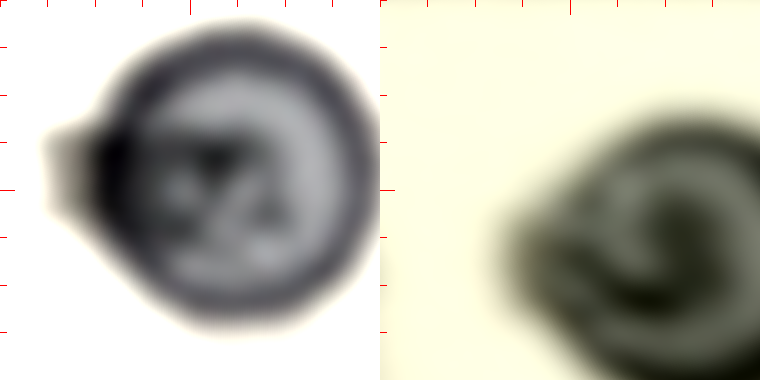

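Run:
```python
from rect import *
np.set_printoptions(linewidth=220)
C=C0+(D0-n@C0)*n-left*.0061-up*.0072
print('face pt',C)
for k,(x0,y0) in(('top',(200,167)),('scene',(233,158))):
    c=d[k];print(k,'shoulder/teethtop/tip px',proj(c,[C+n*.008,C+n*.033,C+n*.041]).round(1).tolist())
    v,u=np.mgrid[y0:y0+20,x0:x0+20];P=todepth(c,np.c_[u.ravel(),v.ravel()],c['depth'][v,u].ravel())
    d0=-.2263 if k=='top' else -.2240
    H=((P@n-d0)*1000).reshape(20,20);print(H.round().astype(int))
```

```text
top [-0.48875224 -0.1012374   0.86652884] -0.22545195851350558 0.000567229059973054 29.942259737544408 -168.29756298744158 med d with n -0.22625520536359597
scene [-0.48887629 -0.10295914  0.86625596] -0.22368914894896055 0.0006730662637827059 29.973569460514625 -168.10709762505198 med d with n -0.22396095148752052
face pt [0.56275094 0.23523841 0.085658  ]
top shoulder/teethtop/tip px [[208.4, 175.9], [208.0, 178.4], [207.8, 179.3]]
[[ 1  0  0  2  5  4  4  3  4  3  4  3  3  2  3  0  1 -1  0  1]
 [ 0 -1  3  4  2  4  3  4  3  3  3  3  3  5  5  5  0  0  1 -1]
 [-1  4  5  2  3  4  8  9  9  8  7  7  6  4  4  2  3  1  1  0]
 [ 3  4  3  3  8  8  9  8  7  8  7  8  7  7  2  5  3  3  0 -2]
 [ 3  4  5  7  7  8  7  7  9  8  8  8  9  8  9  4  2  3  3  0]
 [ 3  5  7  6  8 10  8  7  7  8 10  7  9  9 10  8  3  3  3  0]
 [ 2  2  8  8  8 10  9  8  9 18 22 17  8  8  7  9  3  3  3  0]
 [ 4  1  8  9  9 20 15 11  9 32 31 27  9  8  8  9  8  1  2  2]
 [ 3  1  9  8  7 28 25 21 18 35 36 32  8  7  8  7  8  2  3  1]
 [ 2  3  7  8 23 33 34 29 33 35 34 13  7  9  9  9  8  2  4  3]
 [ 3  2  8  9 32 35 34 35 36 37 
[... 1239 characters left out ...]
 2 -1]
 [ 1  0  5  1 10  8 13 14 25 22 18  9  8  8  8  9  2  2  2  1]
 [ 0  0  3  3  7  8  7  8 18 16 14  9  8  8  9  5  3  3  3 -1]
 [ 1 -1  2  4  8  9  9  7  9 12  9  9  8  8  7  1  4  4  0 -1]
 [-1  1  0  2  3  8  7  8  7  8  7  8  9  8  4  4  2  2  2  1]
 [-1  1  0  2  3  5  8  8  9  8  8  8  7  3  3  1  1 -1  0  0]
 [-2 -1  0  5  4  4  1  6  5  7  5  3  3  4  2  3  1  0  1  0]
 [-2  1  1  0  3  5  2  4  3  1  3  6  4  3  1  1  0  1 -1  1]
 [ 1  1  0  0  0  1  4  3  2  2  5  5  3  0  1  0  0  1  0  0]
 [ 1  0 -1  0  0  0  0 -1  1  0 -2  1 -1  2  0  0  2  0 -1 -2]
 [-1  0  2 -1  0 -1  2 -1 -1  1  0  1  0 -1 -1  1  1  0  0  1]
 [ 0 -1 -1  1 -1  0  0  1  0 -1  1 -1  0  1 -1  1  0  0  0 -1]]
```

```bash
python3 - <<'E' | grep -v med
from rect import *
C=C0+(D0-n@C0)*n-left*.0061-up*.0072
for k,(x0,y0) in(('top',(195,160)),('scene',(228,150))):
    c=d[k]
    v,u=np.mgrid[y0:y0+30,x0:x0+30];z=c['depth'][v,u].ravel();P=todepth(c,np.c_[u.ravel(),v.ravel()],z)[z>0]
    d0=-.2263 if k=='top' else -.2240
    H=(P@n-d0)*1000;Q=P-C;a=np.c_[Q@up,Q@left]*1000   # x uphill,y left ; ccw seen from tip
    for nm,lo,hi in(('flange',1.8,50),('shoulder',6.3,50)):
        s=(H>lo)&(np.hypot(*a.T)<36)
        (cx,cy),r=cv2.minEnclosingCircle(a[s].astype(np.float32));print(k,nm,cx,cy,r,s.sum())
    s=H>37.5;print('tip cen',a[s].mean(0),s.sum())
    s=(H>30)&(H<36);t=a[s];print('teeth mean',t.mean(0),s.sum())
    for cen in(t.mean(0),a[H>37.5].mean(0)):
        w=t-cen;r=np.hypot(*w.T);th=np.arctan2(w[:,1],w[:,0]);k2=(r>7);print('phase',np.degrees(np.angle(np.sum((r[k2])**2*np.exp(4j*th[k2])))/4),'R',abs(np.mean(np.exp(4j*th[k2]))),k2.sum())
    print(np.c_[t,H[s]].round(1).tolist())
    M=np.zeros((480,480,3),np.uint8)+40
    for p,h in zip(a,H):
        if h>4: cv2.circle(M,(int(240-p[1]*7),int(240-p[0]*7)),4,(0,0,0) if 0 else ((0,255,255) if h>37 else (0,255,0) if h>29 else (255,100,0) if h>11 else (120,120,120)),-1)
    cv2.imwrite('pics/m_%s.png'%k,M)
cv2.imwrite('pics/m.png',np.hstack([cv2.resize(cv2.imread('pics/m_%s.png'%k),(400,400)) for k in('top','scene')]))
E
```

```text
top flange 0.501910388469696 -1.639263391494751 32.8510627746582 315
top shoulder 0.5947191715240479 -0.9819557666778564 23.44643783569336 171
tip cen [ 0.07792626 -0.43450213] 9
teeth mean [ 1.98892891 -1.91323713] 28
phase -37.388343084795146 R 0.5758578441052075 23
phase -37.571707257006565 R 0.5238966646188813 25
[[12.8, -6.3, 32.4], [11.6, -9.0, 30.5], [10.4, -5.8, 34.9], [10.0, -8.8, 35.5], [8.3, -11.4, 32.1], [9.4, 7.0, 33.4], [8.9, 4.0, 33.8], [7.2, -1.8, 32.6], [7.3, -5.1, 35.0], [6.5, -8.0, 34.5], [6.6, 10.9, 32.3], [6.7, 7.6, 34.6], [5.8, 4.7, 34.0], [5.4, 1.7, 34.6], [3.1, -7.1, 33.6], [3.2, 5.3, 35.5], [0.7, -6.6, 36.0], [-1.6, -8.9, 30.6], [-3.3, -8.8, 35.3], [-4.9, -11.4, 32.2], [-4.1, 7.3, 32.4], [-6.6, -4.7, 32.9], [-6.9, -7.8, 33.9], [-7.5, -10.8, 34.1], [-6.9, 7.9, 33.6], [-7.3, 4.8, 34.5], [-8.2, 1.9, 33.7], [-10.6, 5.6, 34.0]]
scene flange -2.9972991943359375 -2.4331960678100586 35.11620330810547 200
scene shoulder -3.191101551055908 0.5545778274536133 23.74663734436035 120
tip cen [-3.30177394 -0.09003009] 6
teeth mean [-3.95738264 -2.78787143] 19
phase -37.143596686924575 R 0.5833904571848384 13
phase -35.855389046945426 R 0.7648436009564079 13
[[3.1, 9.4, 34.8], [5.4, 7.5, 32.7], [5.7, -3.0, 33.8], [7.8, -5.8, 32.8], [0.4, -3.6, 35.6], [2.5, -6.2, 34.4], [4.7, -8.5, 32.8], [-2.2, -4.8, 33.6], [0.3, -5.8, 30.3], [-12.9, 5.9, 34.4], [-10.6, 4.1, 32.2], [-9.2, -1.3, 34.7], [-7.3, -4.6, 34.5], [-5.0, -6.4, 32.2], [-15.4, 5.3, 31.7], [-10.4, -7.2, 34.3], [-8.3, -9.7, 33.0], [-13.0, -8.1, 32.0], [-10.8, -10.4, 30.4]]
```

View pics/m.png

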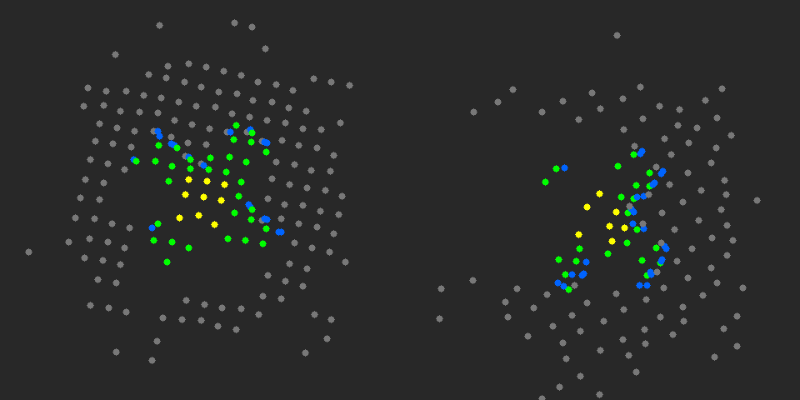

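```bash
python3 - <<'E'| grep -v med
from rect import *
from scipy.spatial.transform import Rotation as R
o=ctrl.get_obs();q=o['eef_rot'];Rm=R.from_quat([q[1],q[2],q[3],q[0]]).as_matrix();print('tool axes cols',Rm.round(3));print('y az',np.degrees(np.arctan2(Rm[1,1],Rm[0,1])))
ez=np.array([0,0,1.])
S=np.array([(211,86),(287,119),(340,233),(312,304),(200,351),(124,324),(70,206),(100,132)])/10+[334,198]-.5
P=toplane(d['top'],S,ez,.007);C=P.mean(0);Q=P-C;a=np.arctan2(Q[:,1],Q[:,0]);print('top car',C,'flat az',np.degrees(np.angle(np.exp(4j*a).sum()))/4, np.degrees(a))
m=np.exp(1j*a).reshape(4,2).sum(1);print('corner az',np.degrees(np.angle(m)))
Ss=(np.array([(558,97),(482,196),(507,271),(633,336),(763,142)])-[400,0])/10+[270,268]-.5
Ps=toplane(d['scene'],Ss,ez,.007);i=[6,5,4,3,0]
i=[np.argmin(np.hypot(*(P-p)[:,:2].T)) for p in Ps];print(i,'scene-top',(Ps-P[i]).round(4).tolist(),(Ps-P[i]).mean(0))
c=d['top']
# heights around
for nm,(x0,y0,x1,y1) in dict(carrier=(345,212,363,230),bottle=(338,170,350,184),marker=(356,155,365,190),box=(388,155,455,240),flask=(265,145,325,205)).items():
    v,u=np.mgrid[y0:y1,x0:x1];z=c['depth'][v,u].ravel();p=todepth(c,np.c_[u.ravel(),v.ravel()],z)[z>0]
    print(nm,'zmax',np.percentile(p[:,2],[50,95,99.5]).round(3),'xy',p[:,:2].min(0).round(3),p[:,:2].max(0).round(3))
    if nm=='flask':
        for lo,hi in((.02,.1),(.1,.2),(.2,.3)):
            s=p[(p[:,2]>lo)&(p[:,2]<hi)];print(lo,s.mean(0),len(s),s.min(0),s.max(0))
for nm,(uv) in dict(bottle=(343,178),flask=(294,176),timer=(268,225),dish=(177,232)).items(): print(nm,toplane(c,[uv],ez,.0))
E
```

```text
tool axes cols [[ 0.     0.232  0.973]
 [-0.     0.973 -0.232]
 [-1.    -0.     0.   ]]
y az 76.60521814783954
top car [ 0.42986952 -0.23453165  0.007     ] flat az -22.3985434251929 [  -4.44786684  -40.21443557  -95.88220328 -129.49808112  175.60651175
  141.15416965   84.5839485    49.50701952]
corner az [ -22.33115121 -112.6901422   158.3803407    67.04548401]
[np.int64(6), np.int64(5), np.int64(4), np.int64(3), np.int64(0)] scene-top [[-0.0041, -0.0014, 0.0], [-0.004, -0.0004, 0.0], [-0.0043, -0.0003, 0.0], [-0.0035, -0.0002, 0.0], [-0.0047, -0.0003, 0.0]] [-4.14529464e-03 -5.41048650e-04  8.88178420e-17]
carrier zmax [0.014 0.042 0.043] xy [ 0.398 -0.262] [ 0.454 -0.204]
bottle zmax [0.067 0.088 0.088] xy [ 0.542 -0.225] [ 0.597 -0.176]
marker zmax [0.    0.011 0.012] xy [ 0.53  -0.278] [ 0.649 -0.246]
box zmax [0.131 0.202 0.204] xy [ 0.364 -0.591] [ 0.661 -0.321]
flask zmax [0.152 0.313 0.318] xy [ 0.472 -0.143] [0.685 0.058]
0.02 [ 0.56569192 -0.04107997  0.08015403] 606 [ 0.47230107 -0.13661529  0.02049377] [0.66345149 0.05733185 0.09993383]
0.1 [ 0.53195036 -0.02404846  0.15587079] 1302 [ 0.47779981 -0.12119683  0.10027837] [0.64572171 0.05374306 0.19989175]
0.2 [ 0.5457709  -0.02848726  0.2369207 ] 828 [ 0.50843654 -0.0911504   0.20008984] [0.6149511  0.02181885 0.29941507]
bottle [[ 0.56947227 -0.20427613  0.        ]]
flask [[ 0.57649429 -0.03997054  0.        ]]
timer [[0.41129643 0.04772848 0.        ]]
dish [[0.38745684 0.3498743  0.        ]]
```

```bash
cat > pl.py <<'E'
import numpy as np,json,sys
from scipy.spatial.transform import Rotation as R
from bench import ctrl
def cur():
    o=ctrl.get_obs();q=o['eef_rot'];return np.array(o['eef_pos']),R.from_quat([q[1],q[2],q[3],q[0]])
def down(az): # tool x down, y at azimuth az deg
    a=np.radians(az);x=np.array([0,0,-1.]);y=np.array([np.cos(a),np.sin(a),0]);return R.from_matrix(np.c_[x,y,np.cross(x,y)])
def plan(segs,claw,start=None,dp=4,da=2):
    """segs: list of (pos,R,nrows)"""
    p,r=start or cur();rows=[]
    for tp,tr,N in segs:
        for i in range(N):
            k=N-i
            dpv=r.inv().apply((np.asarray(tp)-p)/k);rv=np.degrees(((r.inv()*tr).as_rotvec())/k)
            dpv=np.round(dpv,dp);rv=np.round(rv,da);assert abs(dpv).max()<=.0625 and np.linalg.norm(dpv)<=.0625 and np.linalg.norm(rv)<=10.7,(dpv,rv)
            rows.append([float(x)+0. for x in dpv]+[float(x)+0. for x in rv]+[claw])
            p=p+r.apply(dpv);r=r*R.from_rotvec(np.radians(rv))
    for j in range(0,len(rows),10): print(json.dumps(rows[j:j+10]).replace('-0.0,','0,').replace('0.0,','0,'))
    return p,r
E
python3 - <<'E'
from pl import *
plan([([.36,.12,.24],down(40),10),([.428,-.2348,.16],down(22.6),8),([.428,-.2348,.16],down(22.6),1)],1,dp=3,da=1)
E
```

```text
[[0, -0.037, 0.032, 3.7, 0, 0, 1], [0, -0.035, 0.035, 3.7, 0, 0, 1], [0, -0.033, 0.037, 3.7, 0, 0, 1], [0, -0.031, 0.039, 3.6, 0, 0, 1], [0, -0.028, 0.041, 3.7, 0, 0, 1], [0, -0.026, 0.042, 3.6, 0, 0, 1], [0.001, -0.023, 0.044, 3.7, 0, 0, 1], [0, -0.02, 0.045, 3.6, 0, 0, 1], [0.001, -0.017, 0.046, 3.7, 0, 0, 1], [0, -0.013, 0.048, 3.6, 0, 0, 1]]
[[0.01, -0.022, 0.039, 2.2, 0, 0, 1], [0.01, -0.021, 0.04, 2.2, 0, 0, 1], [0.01, -0.019, 0.041, 2.2, 0, 0, 1], [0.01, -0.017, 0.042, 2.2, 0, 0, 1], [0.01, -0.016, 0.042, 2.2, 0, 0, 1], [0.01, -0.014, 0.043, 2.1, 0, 0, 1], [0.01, -0.012, 0.044, 2.2, 0, 0, 1], [0.01, -0.011, 0.044, 2.1, 0, 0, 1], [0, 0, 0, 0, 0, 0, 1]]
```

Call:
drive_tool([
  [0,-0.037,0.032,3.7,0,0,1],
  [0,-0.035,0.035,3.7,0,0,1],
  [0,-0.033,0.037,3.7,0,0,1],
  [0,-0.031,0.039,3.6,0,0,1],
  [0,-0.028,0.041,3.7,0,0,1],
  [0,-0.026,0.042,3.6,0,0,1],
  [0.001,-0.023,0.044,3.7,0,0,1],
  [0,-0.02,0.045,3.6,0,0,1],
  [0.001,-0.017,0.046,3.7,0,0,1],
  [0,-0.013,0.048,3.6,0,0,1],
])

```text
time_s: 2.35
eef_pos: [0.3608, 0.1186, 0.2406]
eef_rot: [0.641, 0.3, 0.64, -0.299]
wrist_force: [1.1, 0.3, -0.9]
opening: 0.997
```

Call:
drive_tool([
  [0.01,-0.022,0.039,2.2,0,0,1],
  [0.01,-0.021,0.04,2.2,0,0,1],
  [0.01,-0.019,0.041,2.2,0,0,1],
  [0.01,-0.017,0.042,2.2,0,0,1],
  [0.01,-0.016,0.042,2.2,0,0,1],
  [0.01,-0.014,0.043,2.1,0,0,1],
  [0.01,-0.012,0.044,2.2,0,0,1],
  [0.01,-0.011,0.044,2.1,0,0,1],
  [0,0,0,0,0,0,1],
])

```text
time_s: 3.48
eef_pos: [0.4279, -0.2376, 0.1597]
eef_rot: [0.587, 0.393, 0.588, -0.393]
wrist_force: [-0.4, -0.3, 0.5]
opening: 0.999
```

Run:
```python
from h import *
import pickle
from pl import cur
p,r=cur();print(p,r.as_matrix().round(3),ctrl.get_obs()['q'].round(2))
d={}
for n in('scene','top'):
    c=camera(n);save(n+'1',c);d[n]=c
    print(n,proj(c,[p,p+r.apply([.011,0,0])]))
pickle.dump(d,open('c2.pkl','wb'))
a=cv2.imread('pics/top1.png')[150:270,300:420];b=cv2.imread('pics/scene1.png')[200:320,230:350]
cv2.imwrite('pics/d1.png',np.hstack([cv2.resize(x,None,fx=3.3,fy=3.3,interpolation=cv2.INTER_CUBIC) for x in(a,b)]))
```

```text
[ 0.42792575 -0.23759706  0.15966529] [[-0.001  0.925  0.381]
 [ 0.     0.381 -0.925]
 [-1.    -0.001 -0.   ]] [-0.75  0.08  1.89 -0.    1.16 -1.14]
scene [[296.8877642  253.61270501]
 [296.68757777 256.34679012]]
top [[367.43538527 216.0294276 ]
 [366.4205299  216.35523177]]
```

View pics/d1.png

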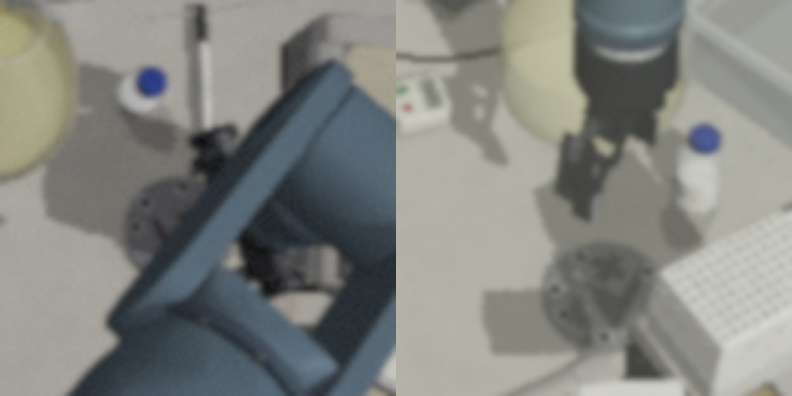

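Run:
```python
from h import *
import pickle
from pl import cur
p,r=cur()
d=pickle.load(open('c2.pkl','rb'))
for n in('scene','top'):
    c=d[n];v,u=np.mgrid[0:384,0:512];z=c['depth'].ravel();P=todepth(c,np.c_[u.ravel(),v.ravel()],z)[z>0]
    L=(P-p)@r.as_matrix()  # tool coords
    s=(abs(L[:,1])<.075)&(abs(L[:,2])<.03)&(L[:,0]>-.06)&(L[:,0]<.03);print(n,s.sum())
    for sg in(-1,1):
        k=s&(L[:,1]*sg>.02)&(L[:,0]>-.045)
        if k.sum()>3: print(sg,k.sum(),'x max',L[k,0].max().round(4),'y',np.percentile(L[k,1],[2,50,98]).round(4),'z',np.percentile(L[k,2],[2,50,98]).round(4))
```

```text
scene 184
-1 50 x max -0.0021 y [-0.0604 -0.0543 -0.0495] z [-0.0048  0.0083  0.013 ]
1 73 x max -0.0021 y [0.0375 0.0399 0.0444] z [-0.0057  0.0057  0.0132]
top 113
-1 14 x max -0.0077 y [-0.0532 -0.0456 -0.0425] z [-0.0115 -0.0095 -0.0024]
1 14 x max -0.0106 y [0.0429 0.0478 0.0578] z [-0.0102 -0.0092 -0.0028]
```

Call:
drive_tool([
  [0.03,0.002,-0.003,0.2,0,0,1],
  [0.035,0,0,0,0,0,1],
  [0.035,0,0,0,0,0,1],
  [0.025,0,0,0,0,0,1],
  [0.0125,0,0,0,0,0,1],
  [0,0,0,0,0,0,1],
])

```text
time_s: 4.32
eef_pos: [0.4286, -0.2306, 0.0227]
eef_rot: [0.587, 0.393, 0.588, -0.393]
wrist_force: [-0.5, -0.1, 0.3]
opening: 1.005
```

Call:
drive_tool([
  [0,-0.0015,0.0036,0,0,0,1],
  [0,0,0,0,0,0,1],
])

```text
time_s: 4.58
eef_pos: [0.4296, -0.2364, 0.024]
eef_rot: [0.588, 0.393, 0.587, -0.394]
wrist_force: [-0.5, -0.8, -0.4]
opening: 0.998
```

Call:
drive_tool([
  [0,0,0,0,0,0,-1],
  [0,0,0,0,0,0,-1],
  [0,0,0,0,0,0,-1],
  [0,0,0,0,0,0,-1],
  [0,0,0,0,0,0,-1],
  [0,0,0,0,0,0,-1],
])

```text
time_s: 5.32
eef_pos: [0.429, -0.2357, 0.0232]
eef_rot: [0.588, 0.393, 0.587, -0.393]
wrist_force: [-1.0, -0.2, 6.1]
opening: 0.507
```

Call:
drive_tool([
  [-0.01,0,0,0,0,0,-1],
  [-0.03,0,0,0,0,0,-1],
  [-0.04,0,0,0,0,0,-1],
  [-0.04,0,0,0,0,0,-1],
  [-0.03,0,0,0,0,0,-1],
  [-0.02,0,0,0,0,0,-1],
  [0,0,0,0,0,0,-1],
])

```text
time_s: 6.2
eef_pos: [0.4294, -0.236, 0.1945]
eef_rot: [0.589, 0.393, 0.586, -0.393]
wrist_force: [-0.2, 0.1, -1.3]
opening: 0.506
```

```bash
python3 - <<'E' | grep -v med
from rect import *
from pl import *
print(cur()[0])
F=np.array([.5624,.2345,.085])
S=F+n*.008
uvP=[[185-.46,192.5-.46]];uvB=[[181.2,182.5]]
B=toplane(d['top'],uvB,n,n@F+.0215)[0];Pg=toplane(d['top'],uvP,n,n@F+.0505)[0]
for X in(B,Pg): print('rel F: up,left',(X-F)@up,(X-F)@left)
p,r=cur()
a=np.radians(51.5);x=-n;y=up*np.cos(a)+left*np.sin(a);Rt=R.from_matrix(np.c_[x,y,np.cross(x,y)])
T=S+n*(.0232+.06);print('target',T,'S',S);print('cur y',r.as_matrix()[:,1],'tgt y',y,(r.inv()*Rt).magnitude()*57.3)
Rm=R.from_euler('z',20,degrees=True)*r
plan([([.37,-.10,.2],Rm,4),([.37,.06,.21],down(50),5),(T+[-.02,-.01,.03],Rt,5),(T,Rt,1),(T,Rt,1)],-1,dp=3,da=1)
E
```

```text
[ 0.42940612 -0.23598941  0.1944782 ]
rel F: up,left 0.0017609987041192546 0.08565565887629235
rel F: up,left -0.021125120579969573 0.07787022752388696
target [0.51777999 0.22509709 0.16398152] S [0.55848596 0.23367518 0.0919282 ]
cur y [0.92447879 0.38123047 0.001513  ] tgt y [0.36615032 0.87695657 0.31125732] 50.31350948104252
[[-0.001, -0.001, -0.037, -5.0, 0, 0, -1], [-0.002, 0.003, -0.037, -5.0, 0, 0, -1], [-0.001, 0.006, -0.037, -5.0, 0, 0, -1], [-0.002, 0.008, -0.036, -5.0, 0, 0.1, -1], [-0.002, 0.022, -0.024, -1.5, 0, 0, -1], [-0.002, 0.022, -0.023, -1.5, 0.1, 0, -1], [-0.002, 0.023, -0.022, -1.5, 0, 0, -1], [-0.002, 0.023, -0.022, -1.5, 0.1, -0.1, -1], [-0.002, 0.024, -0.021, -1.6, 0, 0, -1], [0.003, 0.04, 0, -2.6, -4.2, 4.3, -1]]
[[0.006, 0.04, 0.001, -2.6, -4.2, 4.3, -1], [0.009, 0.039, 0.002, -2.6, -4.3, 4.2, -1], [0.013, 0.038, 0.003, -2.6, -4.2, 4.3, -1], [0.016, 0.037, 0.004, -2.7, -4.3, 4.2, -1], [0.036, 0.007, 0, 0, 0, 0, -1], [0, 0, 0, 0, 0, 0, -1]]
```

Call:
drive_tool([
  [-0.001,-0.001,-0.037,-5.0,0,0,-1],
  [-0.002,0.003,-0.037,-5.0,0,0,-1],
  [-0.001,0.006,-0.037,-5.0,0,0,-1],
  [-0.002,0.008,-0.036,-5.0,0,0.1,-1],
  [-0.002,0.022,-0.024,-1.5,0,0,-1],
  [-0.002,0.022,-0.023,-1.5,0.1,0,-1],
  [-0.002,0.023,-0.022,-1.5,0,0,-1],
  [-0.002,0.023,-0.022,-1.5,0.1,-0.1,-1],
  [-0.002,0.024,-0.021,-1.6,0,0,-1],
  [0.003,0.04,0,-2.6,-4.2,4.3,-1],
])

```text
time_s: 7.45
eef_pos: [0.3947, 0.0924, 0.2049]
eef_rot: [0.701, 0.243, 0.637, -0.209]
wrist_force: [0.8, -0.5, -0.7]
opening: 0.503
```

Call:
drive_tool([
  [0.006,0.04,0.001,-2.6,-4.2,4.3,-1],
  [0.009,0.039,0.002,-2.6,-4.3,4.2,-1],
  [0.013,0.038,0.003,-2.6,-4.2,4.3,-1],
  [0.016,0.037,0.004,-2.7,-4.3,4.2,-1],
  [0.036,0.007,0,0,0,0,-1],
  [0,0,0,0,0,0,-1],
  [0,0,0,0,0,0,-1],
])

```text
time_s: 8.32
eef_pos: [0.5162, 0.225, 0.1628]
eef_rot: [0.829, 0.235, 0.501, -0.08]
wrist_force: [-0.4, 0.7, -1.0]
opening: 0.504
```

```bash
cat > look.py <<'E'
from rect import *
from pl import *
import sys
tag=sys.argv[1];F=np.array([.5624,.2345,.085]);S=F+n*.008
p,r=cur();M=r.as_matrix()
print('TCP rel seat: up,left,n',((p-S)@np.c_[up,left,n]*1000).round(2),'x.-n',np.degrees(np.arccos(-M[:,0]@n)),'yang',np.degrees(np.arctan2(M[:,1]@left,M[:,1]@up)))
print(ctrl.get_obs()['q'].round(2),ctrl.get_obs()['time_s'],ctrl.get_obs()['wrist_force'].round(1))
dd={}
for k in('scene','top'):
    c=camera(k);dd[k]=c
pickle.dump(dd,open('l_%s.pkl'%tag,'wb'))
a=dd['top']['img'][130:230,150:250];b=dd['scene']['img'][100:200,195:295]
cv2.imwrite('pics/l_%s.png'%tag,np.hstack([cv2.resize(x,None,fx=4,fy=4,interpolation=cv2.INTER_CUBIC) for x in(a,b)])[...,::-1])
E
python3 look.py 1
```

```text
top [-0.48875224 -0.1012374   0.86652884] -0.22545195851350558 0.000567229059973054 29.942259737544408 -168.29756298744158 med d with n -0.22625520536359597
scene [-0.48887629 -0.10295914  0.86625596] -0.22368914894896055 0.0006730662637827059 29.973569460514625 -168.10709762505198 med d with n -0.22396095148752052
TCP rel seat: up,left,n [-1.95  0.28 83.  ] x.-n 0.23929963317988712 yang 51.42055506429934
[ 0.2  -0.03  2.1   0.01  0.55 -0.92] 8.325 [-0.4  0.7 -1. ]
```

View pics/l_1.png

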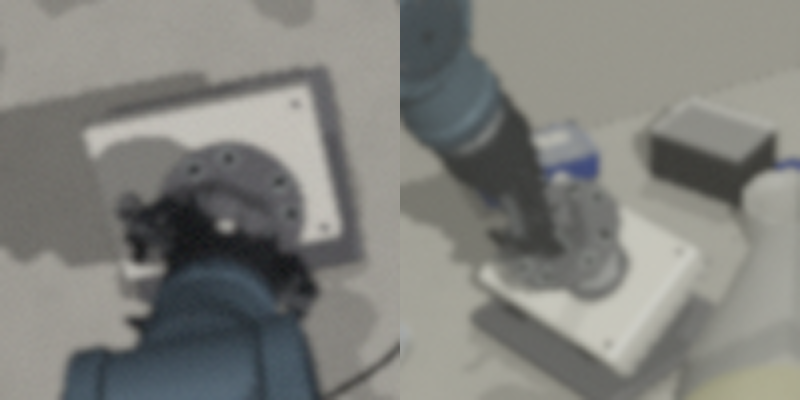

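Run:
```python
from h import *
import pickle
d=pickle.load(open('l_1.pkl','rb'))
a=d['top']['img'][155:200,185:230];b=d['scene']['img'][140:185,315-195:360-195] if 0 else d['scene']['img'][138:183,210:255]
f=lambda x:cv2.resize(cv2.normalize(x,None,0,255,cv2.NORM_MINMAX),(405,405),interpolation=cv2.INTER_CUBIC)
b=np.clip((b.astype(float)-50)*2,0,255).astype(np.uint8)
cv2.imwrite('pics/e1.png',np.hstack([f(a),f(b)])[...,::-1])
```

```text
(no output)
```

View pics/e1.png

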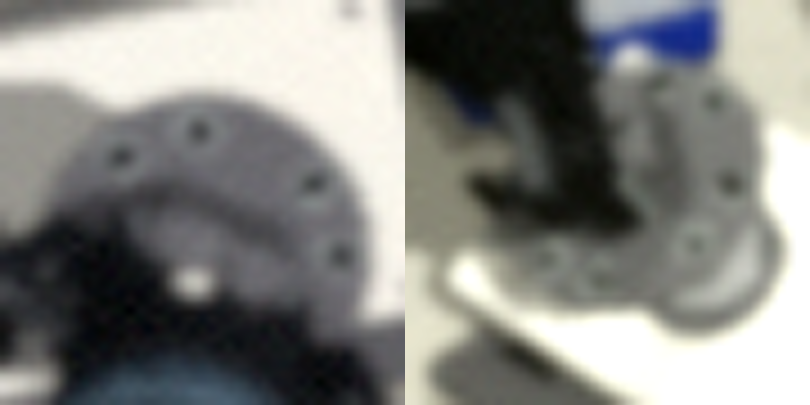

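```bash
python3 - <<'E' | grep -v med
from rect import *
d2=pickle.load(open('l_1.pkl','rb'))
C=C0+(D0-n@C0)*n-left*.0061-up*.0072
ax={'top':(.3,-.7,-.2263),'scene':(-3.2,.2,-.2240)}
T=np.array([(122,156),(198,131),(314,184),(341,256)])/9+[185,155]-.5
Sc=(np.array([(549,258),(600,270),(695,243),(730,181),(714,100),(655,83)])-[405,0])/9+[210,138]-.5
from scipy.optimize import least_squares
base=np.array([-45-17.3,-45+17.3,45-17.3,45+17.3,135-17.3,135+17.3,225-17.3,225+17.3])
for k,uv in(('top',T),('scene',Sc)):
    u0,l0,dd=ax[k]
    P=toplane(d2[k],uv,n,dd+.0748)-C
    a=np.c_[P@up,P@left]*1000-[u0,l0]   # relative shaft axis as seen by this camera
    def f(v):
        A=np.radians(v[2]+base);m=np.c_[v[0]+43.9*np.cos(A),v[1]+43.9*np.sin(A)]
        D=np.linalg.norm(a[:,None]-m[None],axis=2);j=D.argmin(1);return (a-m[j]).ravel()
    s=min((least_squares(f,[x,y,t]) for x in(-3,3) for y in(-3,3) for t in(40,51.5,62)),key=lambda s:s.cost)
    print(k,'carrier centre rel shaft axis (up,left mm), flat ang',s.x,'resid',s.fun.round(1))
E
```

```text
top carrier centre rel shaft axis (up,left mm), flat ang [-1.75536362  0.53947271 51.60853539] resid [ 0.2  0.3  0.2  0.3 -0.1 -0.3 -0.4 -0.3]
scene carrier centre rel shaft axis (up,left mm), flat ang [-1.74905431  1.48808575 51.97528957] resid [ 0.2 -0.9  3.4  2.1 -1.  -0.6  0.5  0.8 -0.3 -1.7 -2.8  0.3]
```

Call:
drive_tool([
  [0.01,0.0005,0.0019,0,0,0,-1],
  [0.013,0,0,0,0,0,-1],
  [0,0,0,0,0,0,-1],
])

```text
time_s: 8.8
eef_pos: [0.5296, 0.2269, 0.1432]
eef_rot: [0.829, 0.236, 0.501, -0.08]
wrist_force: [-0.6, -0.2, -1.1]
opening: 0.506
```

```bash
python3 look.py 2 | grep -v med
```

```text
TCP rel seat: up,left,n [-0.07 -0.63 59.19] x.-n 0.24460501986952884 yang 51.395572342488975
[ 0.19  0.04  2.08  0.02  0.5  -0.92] 8.8 [-0.6 -0.2 -1.1]
```

View pics/l_2.png

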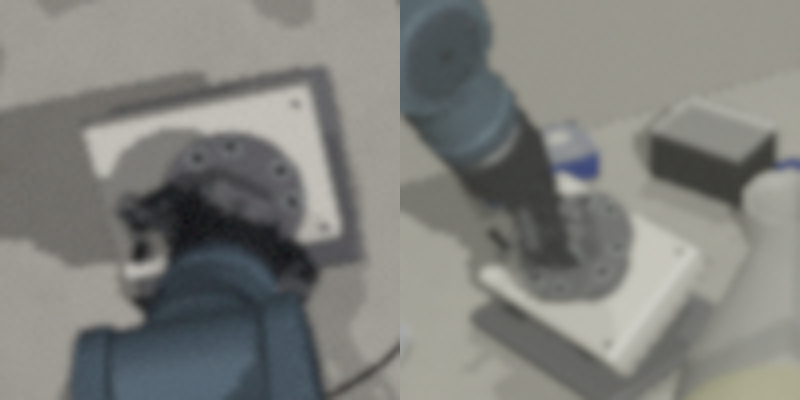

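Call:
drive_tool([
  [0.004,0,0,0,0,0,-1],
  [0.003,0,0,0,0,0,-1],
  [0.002,0,0,0,0,0,-1],
  [0,0,0,0,0,0,-1],
])

```text
time_s: 9.4
eef_pos: [0.5342, 0.2282, 0.1365]
eef_rot: [0.829, 0.236, 0.5, -0.079]
wrist_force: [0.1, -0.3, -1.2]
opening: 0.503
```

Call:
drive_tool([
  [0.002,0,0,0,0,0,-1],
  [0.002,0,0,0,0,0,-1],
  [0,0,0,0,0,0,-1],
])

```text
time_s: 9.78
eef_pos: [0.5362, 0.2286, 0.1331]
eef_rot: [0.829, 0.236, 0.5, -0.079]
wrist_force: [0.2, -0.8, -0.6]
opening: 0.503
```

Call:
drive_tool([
  [0.002,0,0,0,0,0,-1],
  [0.002,0,0,0,0,0,-1],
  [0,0,0,0,0,0,-1],
])

```text
time_s: 10.15
eef_pos: [0.5382, 0.229, 0.1296]
eef_rot: [0.829, 0.236, 0.5, -0.079]
wrist_force: [0.6, 0.2, -1.0]
opening: 0.502
```

Call:
drive_tool([
  [0.002,0,0,0,0,0,-1],
  [0.002,0,0,0,0,0,-1],
  [0,0,0,0,0,0,-1],
])

```text
time_s: 10.52
eef_pos: [0.5401, 0.2294, 0.1261]
eef_rot: [0.829, 0.236, 0.5, -0.079]
wrist_force: [0.4, 0.1, -1.4]
opening: 0.508
```

```bash
python3 look.py 3 | grep -v med
```

```text
TCP rel seat: up,left,n [ 0.8  -0.36 39.05] x.-n 0.14528718871151058 yang 51.41709891663148
[ 0.2   0.09  2.07  0.02  0.46 -0.92] 10.525 [ 0.4  0.1 -1.4]
```

Call:
drive_tool([
  [0.002,-0.0005,-0.0006,0,0,0,-1],
  [0.003,0,0,0,0,0,-1],
  [0.003,0,0,0,0,0,-1],
  [0,0,0,0,0,0,-1],
])

```text
time_s: 11.12
eef_pos: [0.5433, 0.2301, 0.1186]
eef_rot: [0.829, 0.236, 0.5, -0.079]
wrist_force: [-0.6, 1.0, -1.0]
opening: 0.502
```

Call:
drive_tool([
  [0.003,0,0,0,0,0,-1],
  [0.002,0,0,0,0,0,-1],
  [0,0,0,0,0,0,-1],
])

```text
time_s: 11.5
eef_pos: [0.5458, 0.2306, 0.1144]
eef_rot: [0.829, 0.236, 0.5, -0.079]
wrist_force: [0.3, 0.3, -0.6]
opening: 0.504
```

```bash
python3 look.py 4 | grep -v med
```

```text
TCP rel seat: up,left,n [-0.05 -0.37 26.03] x.-n 0.14961837899653782 yang 51.42052547055492
[ 0.2   0.13  2.06  0.02  0.43 -0.92] 11.5 [ 0.3  0.3 -0.6]
```

Underside about 2.8 mm above the shoulder, no force. Next I advance in 1 mm steps until contact.

Call:
drive_tool([
  [0.001,0,0,0,0,0,-1],
  [0.001,0,0,0,0,0,-1],
  [0,0,0,0,0,0,-1],
])

```text
time_s: 11.98
eef_pos: [0.5468, 0.2308, 0.1129]
eef_rot: [0.83, 0.236, 0.5, -0.079]
wrist_force: [-0.2, -0.4, -0.8]
opening: 0.503
```

Call:
drive_tool([
  [0.001,0,0,0,0,0,-1],
  [0,0,0,0,0,0,-1],
])

```text
time_s: 12.22
eef_pos: [0.5473, 0.231, 0.1121]
eef_rot: [0.83, 0.236, 0.5, -0.079]
wrist_force: [0.4, 0.0, -1.5]
opening: 0.503
```

Call:
drive_tool([
  [0.001,0,0,0,0,0,-1],
  [0,0,0,0,0,0,-1],
])

```text
time_s: 12.48
eef_pos: [0.5474, 0.231, 0.1119]
eef_rot: [0.83, 0.235, 0.5, -0.079]
wrist_force: [-11.5, -4.4, 11.5]
opening: 0.505
```

Call:
drive_tool([
  [0,0,0,0,0,0,1],
  [0,0,0,0,0,0,1],
  [0,0,0,0,0,0,1],
  [0,0,0,0,0,0,1],
  [0,0,0,0,0,0,1],
])

```text
time_s: 13.1
eef_pos: [0.5478, 0.2311, 0.1112]
eef_rot: [0.83, 0.236, 0.5, -0.079]
wrist_force: [0.2, -0.1, 0.3]
opening: 1.001
```

Call:
drive_tool([
  [-0.01,0,0,0,0,0,1],
  [-0.03,0,0,0,0,0,1],
  [-0.05,0,0,0,0,0,1],
  [-0.05,0,0,0,0,0,1],
  [-0.04,0,0,0,0,0,1],
  [0,0,0,0,0,0,1],
])

```text
time_s: 13.85
eef_pos: [0.4607, 0.2127, 0.2719]
eef_rot: [0.831, 0.237, 0.497, -0.078]
wrist_force: [0.0, -0.4, -1.1]
opening: 1.002
```

```bash
python3 look.py 5 | grep -v med
```

```text
TCP rel seat: up,left,n [  3.41  -0.36 205.89] x.-n 0.3694610281466021 yang 51.447664483834544
[ 0.19 -0.35  2.12  0.01  0.84 -0.92] 13.85 [ 0.  -0.4 -1.1]
```

View pics/l_5.png

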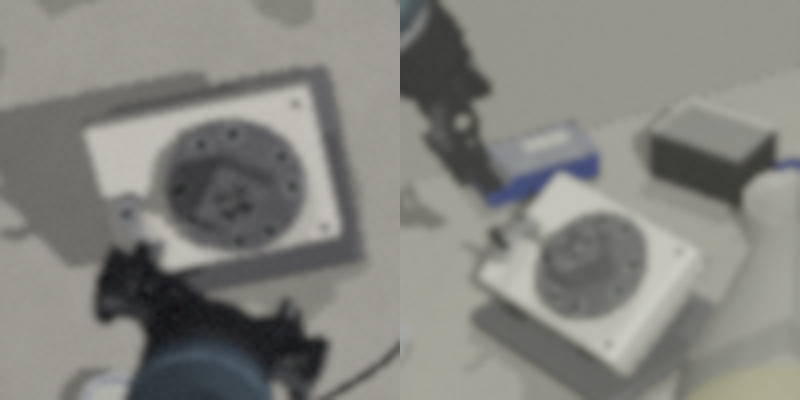

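```bash
python3 - <<'E' | grep -v med
from rect import *
d2=pickle.load(open('l_5.pkl','rb'))
C=C0+(D0-n@C0)*n-left*.0061-up*.0072
ax={'top':(.3,-.7,-.2263),'scene':(-3.2,.2,-.2240)}
for k,(x0,y0,x1,y1) in(('top',(170,145,240,205)),('scene',(205,140,265,195))):
    u0,l0,dd=ax[k];c=d2[k]
    v,u=np.mgrid[y0:y1,x0:x1];z=c['depth'][v,u].ravel();P=todepth(c,np.c_[u.ravel(),v.ravel()],z)[z>0]
    H=(P@n-dd)*1000;a=np.c_[(P-C)@up,(P-C)@left]*1000-[u0,l0];r=np.hypot(*a.T)
    s=(r>33)&(r<50);print(k,'disc H',np.median(H[s]),'plane',plane(P[s])[0]@n, 'quad medians',[np.median(H[s&(np.sign(a[:,0])==i)&(np.sign(a[:,1])==j)]).round(2) for i in(1,-1) for j in(1,-1)])
    s=(H>11)&(H<17)&(r<62);print('disc circle',cv2.minEnclosingCircle(a[s].astype(np.float32)))
    s=(a[:,1]>60)&(a[:,1]<105)&(H>12)&(H<60)&(abs(a[:,0])<50)
    for q,h in sorted(zip(a[s].round(0).tolist(),H[s].round(0)),key=lambda t:-t[1])[:60]: print(q,h,end=';')
    print()
def f(x,y,w,n_): 
    im=d2[n_]['img'][y:y+w,x:x+w].astype(float);im=np.clip((im-20)*1.5,0,255).astype(np.uint8);return cv2.resize(im,(400,400),interpolation=cv2.INTER_CUBIC)
cv2.imwrite('pics/g1.png',np.hstack([f(165,170,40,'top'),f(205,140,40,'scene')])[...,::-1])
E
```

```text
disc circle ((-0.5418103337287903, -0.5076318979263306), 54.876644134521484)
[-24.0, 83.0] 51.0;[-27.0, 84.0] 51.0;[-27.0, 81.0] 46.0;[-24.0, 81.0] 44.0;[4.0, 81.0] 30.0;[-26.0, 83.0] 29.0;[-2.0, 87.0] 27.0;[-5.0, 90.0] 27.0;[7.0, 84.0] 26.0;[1.0, 89.0] 26.0;[1.0, 86.0] 26.0;[-0.0, 83.0] 26.0;[-2.0, 90.0] 26.0;[-5.0, 78.0] 26.0;[-9.0, 89.0] 26.0;[7.0, 87.0] 25.0;[6.0, 82.0] 25.0;[4.0, 88.0] 25.0;[-1.0, 80.0] 25.0;[-2.0, 77.0] 25.0;[-4.0, 84.0] 25.0;[-4.0, 81.0] 25.0;[-25.0, 80.0] 25.0;[-27.0, 87.0] 25.0;[9.0, 81.0] 24.0;[8.0, 90.0] 24.0;[4.0, 92.0] 24.0;[3.0, 85.0] 24.0;[1.0, 92.0] 24.0;[-7.0, 85.0] 24.0;[-10.0, 86.0] 24.0;[-12.0, 77.0] 24.0;[-26.0, 77.0] 24.0;[9.0, 84.0] 23.0;[5.0, 79.0] 23.0;[1.0, 77.0] 23.0;[-11.0, 83.0] 23.0;[-24.0, 87.0] 23.0;[7.0, 78.0] 22.0;[4.0, 76.0] 22.0;[1.0, 80.0] 22.0;[-7.0, 88.0] 22.0;[-9.0, 79.0] 22.0;[-14.0, 87.0] 22.0;[-17.0, 75.0] 22.0;[-17.0, 88.0] 22.0;[-19.0, 82.0] 22.0;[-22.0, 83.0] 22.0;[-3.0, 94.0] 21.0;[-9.0, 83.0] 21.0;[-10.0, 77.0] 21.0;[-15.0, 84.0] 21.0;[-16.0, 81.0] 21.0;[-19.0, 85.0] 21.0;[-21.0, 76.0] 21.0;[-21.0, 86.0] 21.0;[-23.0, 80
[... 556 characters left out ...]
[-34.0, 80.0] 26.0;[-3.0, 92.0] 25.0;[-1.0, 89.0] 25.0;[-0.0, 78.0] 25.0;[-3.0, 75.0] 25.0;[8.0, 81.0] 24.0;[-22.0, 86.0] 24.0;[-32.0, 77.0] 24.0;[-37.0, 78.0] 24.0;[-40.0, 76.0] 24.0;[3.0, 93.0] 23.0;[3.0, 82.0] 23.0;[-4.0, 87.0] 23.0;[-9.0, 88.0] 23.0;[-16.0, 76.0] 23.0;[-21.0, 76.0] 23.0;[-30.0, 74.0] 23.0;[-39.0, 82.0] 23.0;[7.0, 86.0] 22.0;[-18.0, 80.0] 22.0;[-23.0, 81.0] 22.0;[-44.0, 84.0] 22.0;[8.0, 93.0] 21.0;[6.0, 80.0] 21.0;[-5.0, 82.0] 21.0;[-13.0, 91.0] 21.0;[-26.0, 79.0] 21.0;[-35.0, 87.0] 21.0;[-35.0, 77.0] 21.0;[-45.0, 79.0] 21.0;[-43.0, 75.0] 21.0;[-5.0, 94.0] 20.0;[3.0, 78.0] 20.0;[-14.0, 85.0] 20.0;[-13.0, 81.0] 20.0;[-19.0, 75.0] 20.0;[-41.0, 83.0] 20.0;[-19.0, 87.0] 19.0;
```

View pics/g1.png

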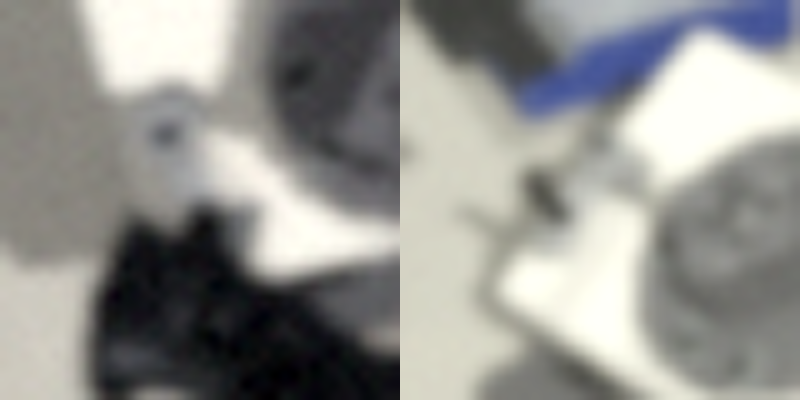

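Call:
drive_tool([
  [0,0.02,-0.05,0,0,0,-1],
  [0,0.019,-0.05,0,0,0,-1],
  [0.03,0,0,0,0,0,-1],
  [0.04,0,0,0,0,0,-1],
  [0.03,0,0,0,0,0,-1],
  [0,0,0,0,0,0,-1],
  [0,0,0,0,0,0,-1],
])

```text
time_s: 14.82
eef_pos: [0.4435, 0.3037, 0.1534]
eef_rot: [0.829, 0.235, 0.501, -0.08]
wrist_force: [0.3, 0.1, -0.1]
opening: -0.001
```

```bash
python3 look.py 6 | grep -v med
```

```text
TCP rel seat: up,left,n [-54.2   92.26 102.24] x.-n 0.2024693343086156 yang 51.42128087364614
[ 0.45 -0.05  2.14 -0.23  0.55 -0.5 ] 14.825 [ 0.3  0.1 -0.1]
```

View pics/l_6.png

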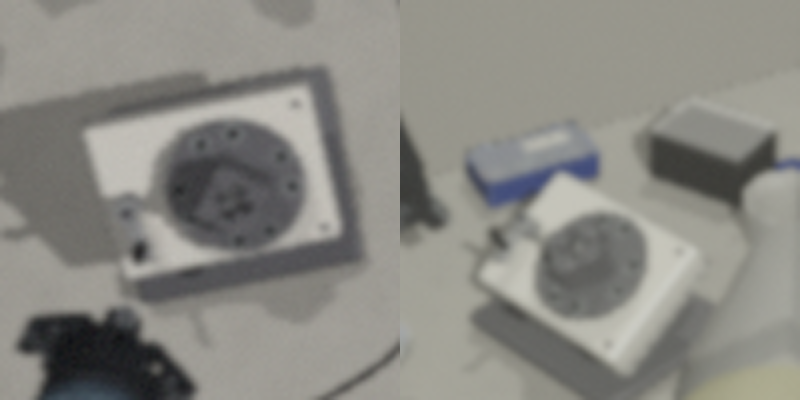

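Call:
drive_tool([
  [0.03,0.002,0.002,0,0,0,-1],
  [0.025,0,0,0,0,0,-1],
  [0.013,0,0,0,0,0,-1],
  [0,0,0,0,0,0,-1],
])

```text
time_s: 15.42
eef_pos: [0.4793, 0.3117, 0.0962]
eef_rot: [0.829, 0.236, 0.5, -0.08]
wrist_force: [-0.4, -0.3, -0.2]
opening: -0.001
```

```bash
python3 look.py 7 | grep -v med
```

```text
TCP rel seat: up,left,n [-51.03  92.71  34.44] x.-n 0.1509281756702883 yang 51.416636043666486
[ 0.43  0.14  2.09 -0.27  0.41 -0.45] 15.425 [-0.4 -0.3 -0.2]
```

View pics/l_7.png

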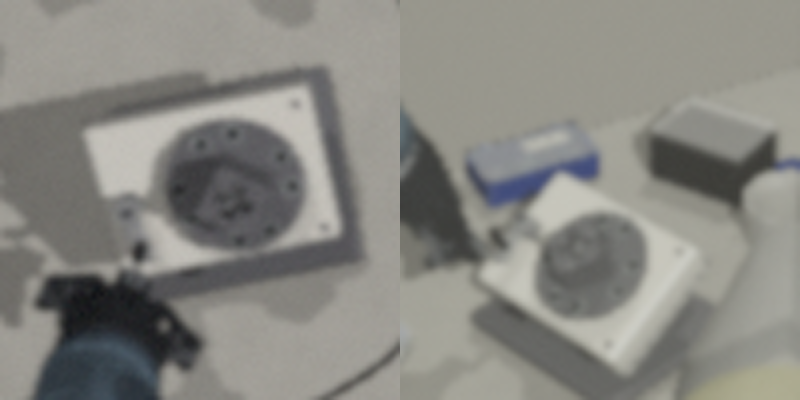

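Call:
drive_tool([
  [0,0,0.006,0,0,0,-1],
  [0,0,0.006,0,0,0,-1],
  [0,0,0.006,0,0,0,-1],
  [0,0,0.006,0,0,0,-1],
  [0,0,0.006,0,0,0,-1],
  [0,0,0,0,0,0,-1],
])

```text
time_s: 16.27
eef_pos: [0.5045, 0.2978, 0.1092]
eef_rot: [0.83, 0.236, 0.499, -0.079]
wrist_force: [-0.1, -0.1, -1.0]
opening: 0.001
```

```bash
python3 look.py 8 | grep -v med
```

```text
TCP rel seat: up,left,n [-25.64  73.85  34.75] x.-n 0.09690156470411246 yang 51.37660747052499
[ 0.37  0.14  2.06 -0.2   0.43 -0.57] 16.275 [-0.1 -0.1 -1. ]
```

View pics/l_8.png

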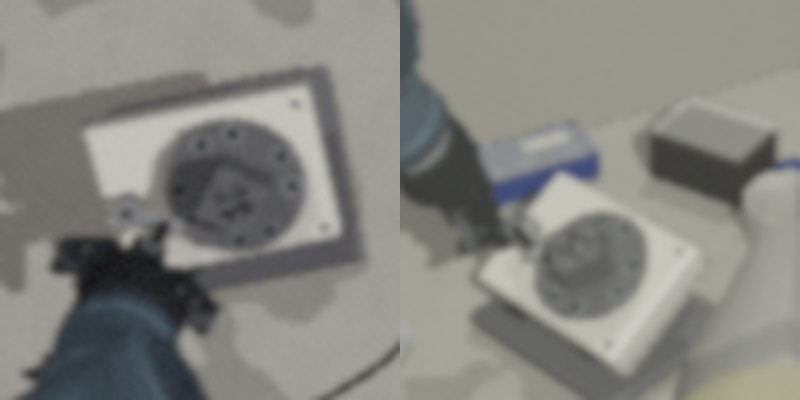

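Working: the latch is swinging in, with its tongue now nearly over the rim at about (165,225). Continuing with force checks.

Call:
drive_tool([
  [0,0,0.004,0,0,0,-1],
  [0,0,0.004,0,0,0,-1],
  [0,0,0.004,0,0,0,-1],
  [0,0,0,0,0,0,-1],
])

```text
time_s: 16.88
eef_pos: [0.5131, 0.2919, 0.1129]
eef_rot: [0.83, 0.236, 0.5, -0.079]
wrist_force: [0.6, 0.1, -0.4]
opening: -0.005
```

Call:
drive_tool([
  [0,0,0.002,0,0,0,-1],
  [0,0,0.001,0,0,0,-1],
  [0,0,0,0,0,0,-1],
])

```text
time_s: 17.25
eef_pos: [0.515, 0.2907, 0.1138]
eef_rot: [0.83, 0.236, 0.5, -0.079]
wrist_force: [-1.2, 0.7, 0.3]
opening: -0.0
```

Call:
drive_tool([
  [0,0,0.001,0,0,0,-1],
  [0,0,0.001,0,0,0,-1],
  [0,0,0,0,0,0,-1],
])

```text
time_s: 17.62
eef_pos: [0.5167, 0.2898, 0.1147]
eef_rot: [0.83, 0.236, 0.5, -0.079]
wrist_force: [-1.8, 3.2, 1.1]
opening: -0.004
```

Call:
drive_tool([
  [0,0,0.001,0,0,0,-1],
  [0,0,0,0,0,0,-1],
])

```text
time_s: 17.88
eef_pos: [0.5171, 0.2894, 0.1148]
eef_rot: [0.829, 0.236, 0.5, -0.079]
wrist_force: [-2.7, 4.9, 0.6]
opening: 0.002
```

```bash
python3 look.py 9 | grep -v med
```

```text
TCP rel seat: up,left,n [-13.71  63.11  34.33] x.-n 0.16583404112032946 yang 51.42187242239073
[ 0.35  0.14  2.04 -0.16  0.45 -0.64] 17.875 [-2.7  4.9  0.6]
```

View pics/l_9.png

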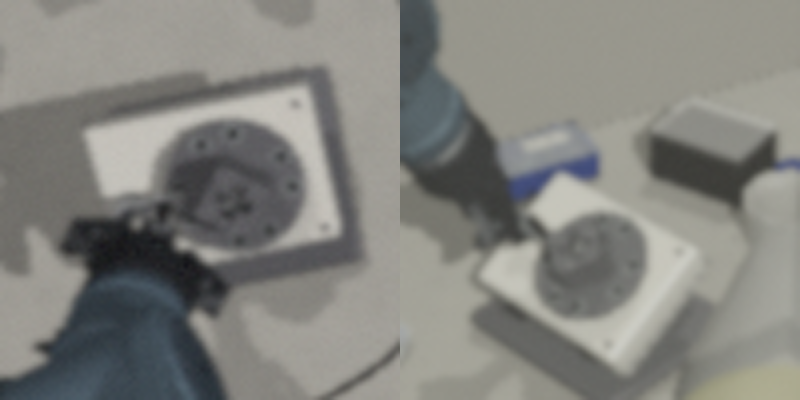

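Call:
drive_tool([
  [0,0,0.001,0,0,0,-1],
  [0,0,0,0,0,0,-1],
])

```text
time_s: 18.23
eef_pos: [0.5172, 0.2893, 0.1148]
eef_rot: [0.829, 0.236, 0.501, -0.079]
wrist_force: [-5.2, 7.8, 0.2]
opening: 0.007
```

Call:
drive_tool([
  [0,0,0.001,0,0,0,-1],
  [0,0,0,0,0,0,-1],
])

```text
time_s: 18.48
eef_pos: [0.5173, 0.2892, 0.1148]
eef_rot: [0.829, 0.236, 0.501, -0.079]
wrist_force: [-6.9, 9.9, -0.6]
opening: 0.002
```

Call:
drive_tool([
  [0,0,-0.005,0,0,0,-1],
  [0,0,-0.02,0,0,0,-1],
  [0,0,-0.03,0,0,0,-1],
  [-0.04,0,-0.02,0,0,0,-1],
  [-0.06,0,0,0,0,0,-1],
  [-0.03,0,0,0,0,0,-1],
  [0,0,0,0,0,0,-1],
])

```text
time_s: 19.35
eef_pos: [0.3971, 0.3106, 0.2023]
eef_rot: [0.831, 0.237, 0.498, -0.078]
wrist_force: [-0.1, 0.3, -0.7]
opening: 0.002
```

```bash
python3 look.py 10 | grep -v med
python3 - <<'E' | grep -v ' med '
from rect import *
d2=pickle.load(open('l_10.pkl','rb'))
C=C0+(D0-n@C0)*n-left*.0061-up*.0072
ax={'top':(.3,-.7,-.2263),'scene':(-3.2,.2,-.2240)}
for k,(x0,y0,x1,y1) in(('top',(170,145,240,205)),('scene',(205,140,265,195))):
    u0,l0,dd=ax[k];c=d2[k]
    v,u=np.mgrid[y0:y1,x0:x1];z=c['depth'][v,u].ravel();P=todepth(c,np.c_[u.ravel(),v.ravel()],z)[z>0]
    H=(P@n-dd)*1000;a=np.c_[(P-C)@up,(P-C)@left]*1000-[u0,l0];r=np.hypot(*a.T)
    s=(r>34)&(r<50)&(H<25);print(k,'disc H',np.median(H[s]),'quads',[np.median(H[s&(np.sign(a[:,0])==i)&(np.sign(a[:,1])==j)]).round(2) for i in(1,-1) for j in(1,-1)])
    s=(r>34)&(a[:,1]>30)&(abs(a[:,0])<50)&(H>28)&(a[:,1]<75);print('peg pts',np.c_[a[s],H[s]].round(0).tolist(),'mean',a[s].mean(0))
    s=(a[:,1]>42)&(a[:,1]<72)&(H>19)&(H<24)&(abs(a[:,0])<20);print('tongue',a[s].round(0).tolist(),a[s].mean(0))
f=lambda x,y,w,k: cv2.resize(np.clip((d2[k]['img'][y:y+w,x:x+w].astype(float)-20)*1.5,0,255).astype(np.uint8),(400,400),interpolation=cv2.INTER_CUBIC)
cv2.imwrite('pics/g2.png',np.hstack([f(168,155,50,'top'),f(210,135,50,'scene')])[...,::-1])
E
```

```text
TCP rel seat: up,left,n [-67.82 108.59 166.59] x.-n 0.2708107631924421 yang 51.397759850235836
[ 0.52 -0.21  2.17 -0.24  0.69 -0.43] 19.35 [-0.1  0.3 -0.7]
top disc H 14.426176406168153 quads [np.float64(14.25), np.float64(14.36), np.float64(14.67), np.float64(14.64)]
peg pts [[5.0, 53.0, 31.0], [5.0, 55.0, 40.0], [5.0, 52.0, 41.0], [2.0, 50.0, 33.0], [3.0, 59.0, 41.0], [6.0, 54.0, 51.0], [3.0, 52.0, 44.0], [1.0, 50.0, 39.0], [4.0, 57.0, 53.0], [2.0, 55.0, 50.0], [1.0, 52.0, 50.0], [-1.0, 50.0, 43.0], [-1.0, 59.0, 47.0], [-1.0, 56.0, 49.0], [-1.0, 52.0, 52.0], [-5.0, 57.0, 48.0], [-4.0, 53.0, 51.0]] mean [ 1.35170458 53.77594336]
tongue [[7.0, 50.0], [7.0, 47.0], [6.0, 44.0], [6.0, 60.0], [6.0, 56.0], [4.0, 48.0], [3.0, 45.0], [5.0, 69.0], [4.0, 67.0], [3.0, 64.0], [4.0, 60.0], [0.0, 49.0], [0.0, 45.0], [-0.0, 42.0], [2.0, 70.0], [1.0, 64.0], [0.0, 61.0], [-3.0, 46.0], [-4.0, 43.0], [-1.0, 71.0], [-3.0, 65.0], [-6.0, 47.0], [-6.0, 66.0]] [ 1.53710263 55.72804662]
scene disc H 14.285374844877492 quads [np.float64(14.92), np.float64(13.83), np.float64(14.9), np.float64(13.94)]
peg pts [[2.0, 57.0, 53.0], [4.0, 51.0, 55.0], [-2.0, 61.0, 49.0], [-1.0, 53.0, 54.0], [1.0, 50.0, 53.0], [-3.0, 54.0, 50.0], [-2.0, 49.0, 51.0], [2.0, 51.0, 44.0], [-3.0, 53.0, 43.0], [-1.0, 51.0, 42.0], [1.0, 50.0, 38.0], [-3.0, 51.0, 38.0], [-0.0, 53.0, 31.0], [2.0, 50.0, 29.0], [-6.0, 52.0, 33.0]] mean [-0.64942391 52.4977372 ]
tongue [[7.0, 61.0], [-4.0, 70.0], [-2.0, 68.0], [-5.0, 64.0], [-0.0, 52.0], [-5.0, 55.0], [-3.0, 50.0]] [-1.74194087 60.0758259 ]
```

View pics/g2.png

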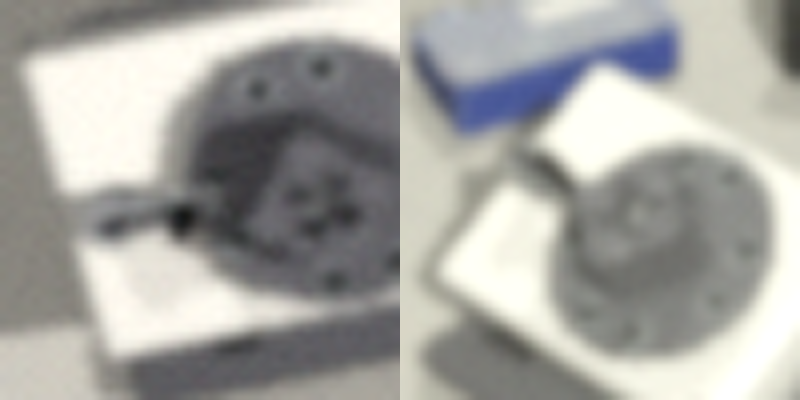

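The latch reads closed: peg at (0, 54) mm against a nominal (0, 55), tongue over the rim, disc seated at 14.3 mm against a nominal 14 mm above the face. The arm is clear, so I'm handing in.

Run:
```python
from h import *
a=camera('top');save('final',a);print(ctrl.get_obs()['time_s']);print(hand_in())
```

```text
19.5
the job is handed in; nothing more can be done
None
```

View pics/final.png

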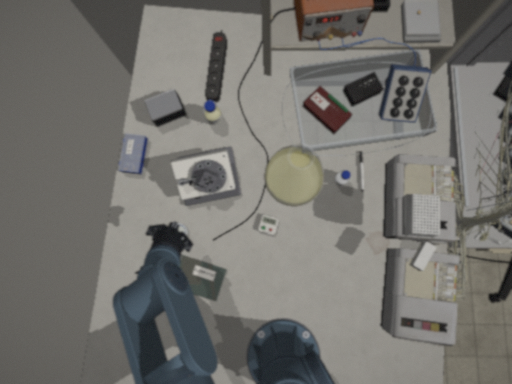

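The carrier is fully home on the shaft and the latch is closed over its disc; I handed the job in at 19.5 s. I gripped the carrier by its collar, took it round the front of the flask and turned it to match the teeth. It slid on with no measurable force until it met the shoulder at about 17 N. I then pushed the latch in by its peg until it stopped, at about 12 N, and backed the arm clear.

What the last checks showed:
- **Seating:** the disc's top measured 14.3–14.4 mm above the tilted face, against 14 mm nominal, the same in both cameras.
- **Latch:** its peg was at about (0, 53–54) mm from the shaft, against (0, 55) when closed, with the tongue over the rim.
- **Other things:** the timer, bottle, marker and flask are where they were in the final picture. The dish was hidden under the gripper, so I could not check it, but no unexpected force was felt at any point.

Two things disagreed:
- The two cameras differ by about 4 mm in x. I corrected for this using the gripper's known position and by measuring the carrier relative to the shaft.
- The force while pushing the latch home pointed somewhat off the expected direction. I put this down to friction on the peg.

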